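# Make up the fluorescence kit and the slide-mounting kit

## Task

Make up two kits from the stock on the bench: in the blue tray (fluorescence kit) the green-ringed objective goes in the round pocket and the filter cube in the large square one; in the orange tray (slide-mounting kit) the white green-capped bottle and the bottle with the long black cap go in the two round pockets, either way round, and the flat box of cover glasses in the square one. Set each thing down upright and fully home, without dropping it. Leave the rest of the stock (the yellow-ringed objective and the brown bottle) where it stands.

Things in the scene. Friction and masses are not known exactly. Their poses are not given: they have to be found in the camera images.
- blue_tray: Blue kit tray, fixed, 84 (x) by 160 (y) by 22 mm high; origin: centre of underside, z up. Grey foam, surface 20 mm above the bench, with 3 pockets along its y: y = +50 mm round, 40 mm wide, floor 10 mm above the bench (objective); y = 0 square, 50 x 50 mm, floor at 10 mm (cube); y = -50 mm a slot that already holds a fixed blue USB stick, flush with the foam.
- orange_tray: Orange kit tray, fixed, 84 (x) by 160 (y) by 22 mm high; origin: centre of underside, z up. Grey foam, surface 20 mm above the bench, with 3 pockets along its y: y = +50 and y = -50 mm two alike, round, 40 mm wide, floor 10 mm above the bench (one bottle each); y = 0 square, 46 x 46 mm, shallow, floor at 15 mm (cover glasses).
- objective_green: Microscope objective with a GREEN ring, slim white barrel tapering to a narrow tip, 26 mm across and 46 mm high, standing upright. Round: grasp at any yaw, 12 to 28 mm above its foot. About 0.11 kg. Origin: centre of the underside, z up.
- filter_cube: Black fluorescence filter cube with round blue and violet glasses, 33 mm (x) by 38 mm (y) by 37 mm high; its body spans x -14 to 17 mm and y -16 to 18 mm about the origin, which lies on the underside, z up. Grasp across any two facing sides. About 0.06 kg.
- mountant: Small white bottle of mounting medium with a GREEN screw cap: body 23 mm across and 36 mm high, cap 16 mm across, 50 mm high in all. Round, upright, about 22 g. Origin: centre of the underside, z up.
- varnish: Small pale bottle of sealing varnish with a LONG slim BLACK cap: body 26 mm across and 34 mm high, cap 13 mm across, 66 mm high in all. Round, upright, about 30 g. Origin: centre of the underside, z up.
- cover_glass_box: Flat, pale, translucent square box of cover glasses, 32 by 32 mm and 14 mm high, lying flat; sides along its x and y. About 20 g. Origin: centre of the underside, z up. The only box of its kind in the group.
- objective_yellow: Not asked for: shorter, stouter objective with a YELLOW ring and a blunt top, 26 mm across, 38 mm high, upright. Origin: centre of the underside.
- oil_bottle: Not asked for: BROWN bottle of immersion oil with a thick black cap, 25 mm across, 62 mm high, upright. Origin: centre of the underside. (Near the work, behind stock and trays, stand a microscope and a lamp box 150 mm high: carry things with their undersides over 160 mm up.)
There are look-alikes about, which are no part of the job. What is shaped like the cover_glass_box but red is not meant.

How it is judged (in metres and radians):
At the end, for the whole second after the job is handed in: Each of the five stands in a pocket of its kind in the right tray: within 12 mm of the pocket's centre, underside within 4 mm of its floor's height, within 0.12 rad of upright, released, at rest. The yellow-ringed objective and the brown bottle are within 20 mm of where they stood (x of objective_green in the frame of blue_tray between -0.012 and 0.012 m and y of objective_green in the frame of blue_tray between 0.038 and 0.062 m and z of objective_green in the frame of blue_tray between 0.006 and 0.014 m and x of filter_cube in the frame of blue_tray between -0.012 and 0.012 m and y of filter_cube in the frame of blue_tray between -0.012 and 0.012 m and z of filter_cube in the frame of blue_tray between 0.006 and 0.014 m and x of cover_glass_box in the frame of orange_tray between -0.012 and 0.012 m and y of cover_glass_box in the frame of orange_tray between -0.012 and 0.012 m and z of cover_glass_box in the frame of orange_tray between 0.011 and 0.019 m and (((x of mountant in the frame of orange_tray between -0.012 and 0.012 m and y of mountant in the frame of orange_tray between 0.038 and 0.062 m and z of mountant in the frame of orange_tray between 0.006 and 0.014 m) and (x of varnish in the frame of orange_tray between -0.012 and 0.012 m and y of varnish in the frame of orange_tray between -0.062 and -0.038 m and z of varnish in the frame of orange_tray between 0.006 and 0.014 m)) or ((x of mountant in the frame of orange_tray between -0.012 and 0.012 m and y of mountant in the frame of orange_tray between -0.062 and -0.038 m and z of mountant in the frame of orange_tray between 0.006 and 0.014 m) and (x of varnish in the frame of orange_tray between -0.012 and 0.012 m and y of varnish in the frame of orange_tray between 0.038 and 0.062 m and z of varnish in the frame of orange_tray between 0.006 and 0.014 m))) and angle between each of objective_green, filter_cube, mountant, varnish, cover_glass_box's own z axis and vertical below 0.12 rad and linear speed of each of objective_green, filter_cube, mountant, varnish, cover_glass_box below 0.02 m/s and contact force between the fingers and objective_green below 0.05 N and contact force between the fingers and filter_cube below 0.05 N and contact force between the fingers and mountant below 0.05 N and contact force between the fingers and varnish below 0.05 N and contact force between the fingers and cover_glass_box below 0.05 N and distance of each of objective_yellow, oil_bottle from where it was at the start of the episode below 0.02 m); the robot touches nothing.
It fails at once if one of the things not asked for is moved more than 20 mm or tipped over (distance of any of objective_yellow, oil_bottle from where it was at the start of the episode above 0.02 m or angle between any of objective_yellow, oil_bottle's own z axis and vertical above 0.5 rad).
It fails at once if a kit thing is dropped or thrown (faster than 0.6 m/s while the fingers do not touch it: a free fall of about 20 mm) ((linear speed of objective_green above 0.6 m/s and contact force between the fingers and objective_green below 0.02 N) or (linear speed of filter_cube above 0.6 m/s and contact force between the fingers and filter_cube below 0.02 N) or (linear speed of mountant above 0.6 m/s and contact force between the fingers and mountant below 0.02 N) or (linear speed of varnish above 0.6 m/s and contact force between the fingers and varnish below 0.02 N) or (linear speed of cover_glass_box above 0.6 m/s and contact force between the fingers and cover_glass_box below 0.02 N)).
It also fails if it takes over 125 s, if anything falls off the work surface, if the arm or the gripper's body presses on something with over 40 N, if the wrist force passes 120 N, or if a joint passes its speed limit or range.

## Robot

A 6-joint arm with a two-finger parallel gripper is mounted at the origin on a cart in front of the work surface, level with it; the furniture and walls round the work are solid. World frame = base frame: x ahead of the robot, y to its left, z up, the work surface at z = 0. Lengths are in mm, angles in rad, forces in N, time in s.
With the tool pointing down it reaches from about 325 to 900 mm from the base axis. Payload 6.1 kg.
Tool frame: the origin (TCP) lies at the very end of the fingers, on their centre line; the grasp point (between the pads) lies 19 mm behind it; z points along the fingers, y is the line along which they close (so a half turn about z gives the same grasp; the last joint's range is limited). The gripper opens to 85 mm and grips with 20 to 120 N. Pads are 22 mm wide; open, the fingers measure 114 mm over their backs; the gripper's body (76 mm by 85 mm) begins 54 mm behind the grasp point. The pads swing forward as they close: fully open they stand 13 mm farther back than shut.
Start: joints at [-1.24, 0.22, 1.526, -0, 1.395, -0.126], TCP at [275.666, -560.913, 231.3] pointing down, gripper open.
Joint ranges: [-2.98, 2.98], [-0.91, 2.08], [0.09, 2.57], [-1.24, 4.39], [0.2, 2.65], [-2.68, 2.68]. Speed limits (rad/s): [2.57, 2.57, 3.01, 3.14, 3.14, 3.14].

## Interface

Orientations are given as a rotation vector (axis times angle).
In Python, from rig import sensors, cams, env, cut_out gives the robot as it stands.
- The arm moves only by the tool carry_out, never from a script. Its argument "targets" is a list of rows, each an object of numbers: "x", "y", "z": the shift along the tool's x, y, z in mm; "rx", "ry", "rz": the turn, a rotation vector about the tool's x, y, z in degrees; "claw": the closure, from 0 (fully open) to 1 (shut). In form: [{"x": .., "y": .., "z": .., "rx": .., "ry": .., "rz": .., "claw": ..}, ...]. A call has 1 to 8 rows; each row is the pose to reach, as a shift and turn from the pose commanded when the call began, along the tool's axes at that moment; what a row does not reach only later rows make up. A row lasts 1/8 s, in which the tool goes at most 62.5 mm and 10.7 degrees, less where a joint would pass 70% of its speed; a pose out of reach is approached as far as the arm can. A call with a gripper value outside its range is refused whole. The fingers move at their own pace and stop on an object; the grip force is fixed at half the most. Time passes only in rows, so rows that repeat a pose let the fingers close. It gives the time, the measured TCP pose, the force, the opening and the grip force at its end, in the units of the state.
- sensors.get_obs(): the state, without advancing time (a new reading comes with each control period).
- cams.get_image(name): name is "scene" or "top"; returns a dict with "color" (420x560x3 uint8, blue, green, red), "K" (3x3 intrinsics, pixels), "k1" (the pictures are not rectified: a ray, as slopes to the right and down, at radius r is drawn at 1 + k1 r^2 times it, then the intrinsics apply), "extrinsics" (4x4, takes a point from camera to world coordinates). Camera axes: x right, y down, z forward; pixel columns grow to the right and rows downward; lengths in mm; the calibration is good to about 2 mm. A picture is of the moment at which its call begins. There is no depth.
- env.job_done(): hands the job in; it is judged then, once.
Trained networks look in the newest picture that a camera, given by its name, has taken for a name from the list of things; names that differ only in an ending like _2 or _b are one class to them, and where a whole thing is asked for, a point or a joint stands for the part that bears it (a point fixed in the world has none). Each returns a list of dicts, best first, with "score" (0 to 1); they miss things now and then, are a little off and sometimes report something else, mostly with a low value. They report only what shows in the picture. A call takes as long as a camera call. They do not tell look-alikes from the thing itself.
- cut_out(target, camera): "pixels" (420x560 bool, what is visible of it) and "extent" ([left, top, width, height] in pixels, round what is visible of it).
The state is a dict: "t": time; "qpos": joint angles; "joint_velocities": joint speeds; "joint_efforts": joint torques, N m; "tool_pos": TCP position; "tcp_rot": TCP orientation; "contact_force": force on the tool from outside, world axes, zero at the start; "moment": the same for the moment, N m; "grip_width": opening from 0.0 (shut) to 1.0 (fully open); "finger_force": force on a finger pad.
Only numpy, scipy, OpenCV 4.12 (cv2) and the standard library are available. Lean on these libraries where they do the work, as an engineer would, in place of code of your own. Each camera call takes 0.05 s, during which the arm holds its last target. There are 200 camera calls.

## Working session

There is one attempt and no reset: what is moved stays moved. The work goes in short steps, Python scripts to look and compute and a tool call to move; the robot and the scene stay as the last step left them, time stands still between calls to the robot, and variables do not carry over. Pictures are saved under pics/ and viewed, at most 14 in all, crops included, and the job is handed in when it is done.

Besides the shell and the picture viewer there is one more tool, called after "Request:" by a JSON object that holds its "fn" and its "kwargs", one argument or row to a line. carry_out: Moves the arm, as the interface text tells. Its arguments: {"type":"object","properties":{"targets":{"type":"array"}},"required":["targets"]}

```bash
ls; mkdir -p pics; python3 - <<'E'
from rig import sensors,cams,env,cut_out
import cv2
o=sensors.get_obs();print({k:o[k] for k in('t','qpos','tool_pos','tcp_rot','grip_width')})
for c in('top','scene'):
    d=cams.get_image(c);cv2.imwrite(f'pics/{c}0.png',d['color']);print(c,d['K'],d['k1'],d['extrinsics'])
    for n in 'blue_tray orange_tray objective_green filter_cube mountant varnish cover_glass_box objective_yellow oil_bottle'.split():
        print(n,[(round(float(r['score']),2),[int(v) for v in r['extent']]) for r in cut_out(n,c)[:5]])
E
```

```text
pics
{'t': 0.0, 'qpos': array([-1.24014484e+00,  2.21205777e-01,  1.52761181e+00, -3.98435478e-06,
        1.39472808e+00, -1.26068012e-01]), 'tool_pos': array([ 275.44170784, -560.34934708,  230.21149712]), 'tcp_rot': array([-3.05814160e+00, -7.10755601e-01,  3.19193251e-04]), 'grip_width': 1.004696870445898}
top [[413.906884     0.         280.19547897]
 [  0.         413.906884   207.4139439 ]
 [  0.           0.           1.        ]] -0.09414037810394237 [[ 1.93817444e-02 -9.88733894e-01  1.48423833e-01  3.48018898e+02]
 [-9.99799099e-01 -1.99254443e-02 -2.17695191e-03  2.18455839e+02]
 [ 5.10983697e-03 -1.48351822e-01 -9.88921446e-01  1.05101863e+03]
 [ 0.00000000e+00  0.00000000e+00  0.00000000e+00  1.00000000e+00]]
blue_tray [(0.77, [319, 210, 63, 41])]
orange_tray [(0.83, [237, 216, 65, 35])]
objective_green [(0.47, [401, 235, 13, 9])]
filter_cube [(0.46, [214, 169, 16, 19])]
mountant []
varnish []
cover_glass_box [(0.66, [202, 204, 15, 15]), (0.5, [151, 195, 16, 9]), (0.34, [207, 238, 9, 9])]
objective_yellow [(0.44, [182, 181, 12, 12]), (0.42, [179, 216, 9, 7])]
oil_bottle
[... 205 characters left out ...]
427410e-01  5.28777189e-01 -5.13548075e+01]
 [-7.27760040e-01  4.51134114e-01 -5.16568809e-01  7.60938447e+02]
 [ 1.99557621e-02 -7.38952243e-01 -6.73462211e-01  7.33523179e+02]
 [ 0.00000000e+00  0.00000000e+00  0.00000000e+00  1.00000000e+00]]
blue_tray [(0.83, [318, 170, 73, 51])]
orange_tray [(0.97, [255, 209, 80, 61]), (0.29, [230, 202, 17, 20])]
objective_green [(0.48, [390, 163, 12, 14])]
filter_cube [(0.82, [199, 222, 24, 19]), (0.54, [175, 245, 17, 18])]
mountant [(0.44, [229, 204, 18, 16])]
varnish [(0.86, [197, 258, 16, 31])]
cover_glass_box [(0.77, [216, 252, 12, 19]), (0.63, [151, 280, 20, 20])]
objective_yellow [(0.46, [174, 244, 14, 17])]
oil_bottle [(0.6, [242, 258, 11, 30])]
```

```bash
python3 - <<'E'
import cv2
a=cv2.imread('pics/top0.png')[150:270,130:430];cv2.imwrite('pics/topc.png',cv2.resize(a,(800,320),interpolation=cv2.INTER_CUBIC))
a=cv2.imread('pics/scene0.png')[140:320,140:410];cv2.imwrite('pics/scenec.png',cv2.resize(a,(800,533),interpolation=cv2.INTER_CUBIC))
E
```

```text
(no output)
```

View pics/topc.png

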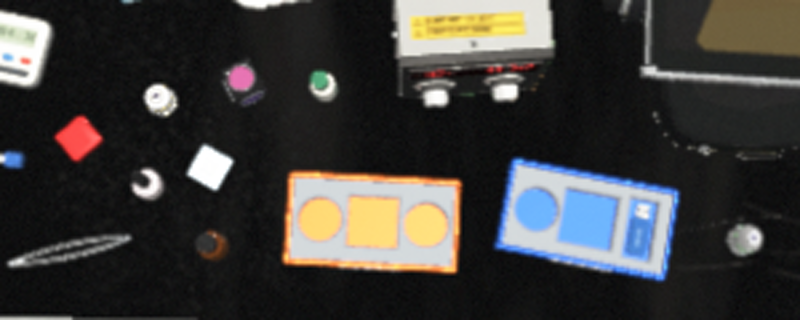

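View pics/scenec.png

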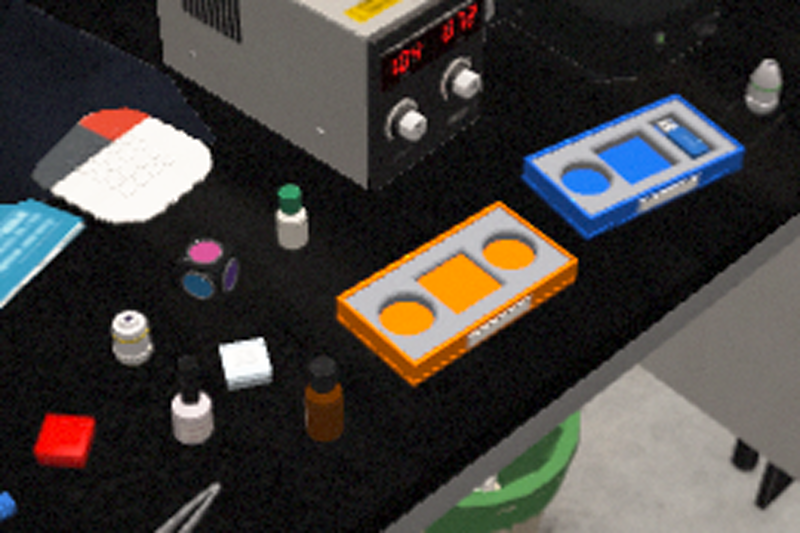

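View pics/top0.png

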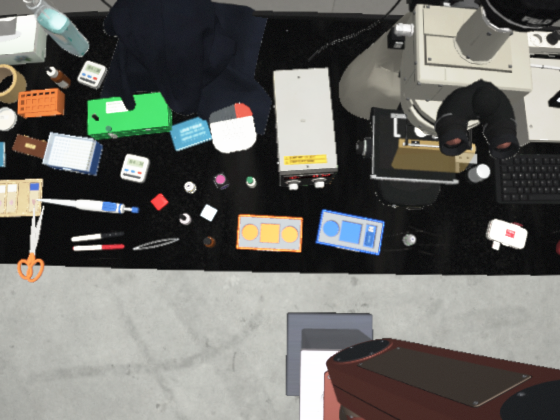

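The candidates, in top-picture pixels:
- **Objectives:** the green one is slim with a taper at (409,239). The yellow one is stout at (190,187).
- **Bottles:** the mountant with the green cap is at (251,182), the varnish with the long black cap at (185,219), and the brown oil bottle at (209,241).
- **Boxes:** the white one is at (209,212) and the red look-alike at (159,202).
- **Filter cube:** (221,181).

I choose the slim objective, the white box and the two matching bottles. Next I fit positions and take one close crop.

```bash
cat > h.py <<'E'
import numpy as np,cv2
from rig import sensors,cams,env,cut_out
from scipy.optimize import least_squares
from scipy.spatial.transform import Rotation as R
def proj(P,d):
    E=np.linalg.inv(d['extrinsics']);p=np.asarray(P,float)@E[:3,:3].T+E[:3,3]
    s=p[:,:2]/p[:,2:];r2=(s**2).sum(1,keepdims=True);s=s*(1+d['k1']*r2)
    return s@d['K'][:2,:2].T+d['K'][:2,2]
def ring(r,z,n=24,x=0,y=0):
    a=np.linspace(0,2*np.pi,n,endpoint=False);return np.c_[x+r*np.cos(a),y+r*np.sin(a),0*a+z]
def box(x0,x1,y0,y1,z0,z1): return np.array([[x,y,z] for x in(x0,x1) for y in(y0,y1) for z in(z0,z1)],float)
def place(M,x,y,th,z=0):
    c,s=np.cos(th),np.sin(th);return M@np.array([[c,s,0],[-s,c,0],[0,0,1]])+[x,y,z]
def mom(pts):
    h=cv2.convexHull(pts.astype(np.float32)*1.0);m=cv2.moments(h);a=m['m00']
    return np.array([m['m10']/a,m['m01']/a,m['mu20']/a,m['mu11']/a,m['mu02']/a,a])
def maskmom(mask):
    n,l,st,_=cv2.connectedComponentsWithStats(mask.astype(np.uint8));l0=1+np.argmax(st[1:,4])
    # hull of pixel squares
    ys,xs=np.nonzero(l==l0);h=cv2.convexHull(np.c_[xs,ys].astype(np.int32));mm=np.zeros(mask.shape,np.uint8);cv2.fillConvexPoly(mm,h,1)
    m=cv2.moments(mm,True);a=m['m00'];return np.array([m['m10']/a,m['m01']/a,m['mu20']/a,m['mu11']/a,m['mu02']/a,a])
def fit(M,obs,x0,yaw=False,z=0):
    # obs: list of (cam dict, maskmom)
    def f(v):
        o=[]
        for d,m in obs:
            q=mom(proj(place(M,v[0],v[1],v[2] if yaw else 0,z),d));o+=list(q[:2]-m[:2])
            if yaw: o+=list((q[2:5]/(q[2]+q[4])-m[2:5]/(m[2]+m[4]))*20)
        return o
    r=least_squares(f,x0[:3] if yaw else x0[:2],x_scale=[10,10,.1][:3 if yaw else 2],diff_step=1e-4);return r.x,np.round(r.fun,2)
def go(x,y,z,yaw):
    "shift and turn in tool axes; yaw = world angle of tool y (closing line), mod pi"
    o=sensors.get_obs();Q=R.from_rotvec(o['tcp_rot']);p=np.array(o['tool_pos'])
    m=Q.as_matrix();cur=np.arctan2(m[1,1],m[0,1]);d=(yaw-cur+np.pi/2)%np.pi-np.pi/2
    yv=cur+d;Y=np.array([np.cos(yv),np.sin(yv),0]);Z=np.array([0,0,-1.]);T=np.c_[np.cross(Y,Z),Y,Z]
    print('shift',np.round(m.T@(np.array([x,y,z])-p),1),'turn',np.round(np.degrees(R.from_matrix(m.T@T).as_rotvec()),1),'q6',round(o['qpos'][5],2),'tcp',np.round(p,1),'t',o['t'])
E
cat > meas.py <<'E'
from h import *
D={c:cams.get_image(c) for c in('top','scene')}
def win(c,x,y,r=14):
    w=np.zeros((420,560),bool);w[y-r:y+r,x-r:x+r]=1;return w
def sel(c,fn): 
    b,g,r=[D[c]['color'][:,:,i].astype(int) for i in range(3)];return fn(b,g,r)
wh=lambda b,g,r:(b+g+r)>200
org=lambda b,g,r:((b+g+r)>170)&1
T={
'blue_tray':(box(-42,42,-80,80,0,22),1,lambda b,g,r:(b+g+r)>170,(350,231,40),(355,196,42),(470,-20,0)),
'orange_tray':(box(-42,42,-80,80,0,22),1,lambda b,g,r:(b+g+r)>170,(270,233,40),(294,239,45),(450,240,0)),
'cover':(box(-16,16,-16,16,0,14),1,wh,(209,212,14),(222,262,13),(500,400,.5)),
'mountant':(np.r_[ring(11.5,0),ring(11.5,36),ring(8,50)],0,lambda b,g,r:((b+g+r)>150),(251,182,13),(238,214,16),(560,300,0)),
'varnish':(np.r_[ring(13,0),ring(13,34)],0,wh,(185,219,12),(205,280,14),(480,450,0)),
'objg':(np.r_[ring(13,0),ring(13,27),ring(5,46)],0,lambda b,g,r:(b+g+r)>170,(409,239,13),(398,169,17),(450,-110,0)),
}
for n,(M,yaw,fn,t,s,x0) in T.items():
    ob=[]
    for c,w in(('top',t),('scene',s)):
        m=maskmom(sel(c,fn)&win(c,*w));ob.append((D[c],m))
    for k in(ob,ob[:1],ob[1:]):
        v,f=fit(M,k,x0,yaw);print(n,np.round(v,3),f, [int(o[1][5]) for o in k],[int(mom(proj(place(M,v[0],v[1],v[2] if yaw else 0),o[0]))[5]) for o in k])
# cube glass on top: pink
pk=lambda b,g,r:(r>g+50)&(b>g+20)
ob=[(D[c],maskmom(sel(c,pk)&win(c,*w))) for c,w in(('top',(220,179,12)),('scene',(209,225,10)))]
for k in(ob,ob[:1],ob[1:]):print('pink',*fit(ring(9,37),k,(570,370)))
def enh(c,x,y,r,S):
    a=D[c]['color'][y-r:y+r,x-r:x+r].astype(float);a=255*(np.clip(a/160,0,1)**.5);return cv2.resize(a.astype(np.uint8),(S,S),interpolation=cv2.INTER_CUBIC)
cv2.imwrite('pics/cube.png',np.hstack([enh('top',221,181,16,390),enh('scene',210,230,18,390)]))
E
python3 meas.py
```

```text
blue_tray [ 4.44799e+02  4.04610e+01 -1.80000e-01] [-0.44 -0.01  0.32  0.17 -0.32  0.31 -0.46  0.09 -0.1  -0.09] [2429, 2116] [2191, 2055]
blue_tray [ 4.44793e+02  3.93590e+01 -1.89000e-01] [-0.   -0.    0.28  0.26 -0.28] [2429] [2191]
blue_tray [ 4.44602e+02  4.12600e+01 -1.00000e-03] [ 0.   -0.08 -1.44 -0.9   1.44] [2116] [2021]
orange_tray [ 4.38539e+02  2.43781e+02 -3.10000e-02] [-0.56 -0.05  0.33 -0.03 -0.33  0.38 -0.45  0.02 -0.1  -0.02] [2434, 2733] [2181, 2671]
orange_tray [ 4.38443e+02  2.42376e+02 -4.10000e-02] [-0.   -0.    0.32  0.08 -0.32] [2434] [2181]
orange_tray [ 4.38133e+02  2.45327e+02 -3.20000e-02] [ 0.   -0.    0.02 -0.1  -0.02] [2733] [2678]
cover [487.899 400.04    0.816] [-0.36  0.18  0.24  0.55 -0.24  0.11 -0.39 -0.11 -0.7   0.11] [218, 267] [171, 269]
cover [4.88333e+02 3.99157e+02 3.91000e-01] [ 0.   -0.    0.03  0.02 -0.03] [218] [175]
cover [487.234 400.841   0.869] [ 0.   -0.01 -0.29 -0.54  0.29] [267] [266]
mountant [566.927 293.529] [-0.58  0.14  0.28 -0.63] [118, 216] [89, 208]
mountant [567.332 292.066] [-0. -0.] [118] [89]
mountant [565.755 295.284] [-0. -0.] [216] [208]
varnish [467.723 458.652] [-1.25  0.58  0.37 -1.24] [118, 226] [116, 262]
varnish [469.268 455.534] [-0.  0.] [118] [116]
varnish [465.722 461.013] [ 0. -0.] [226] [264]
objg [ 428.923 -110.716] [-0.21 -0.21  0.3  -0.07] [145, 191] [114, 167]
objg [ 428.408 -111.249] [ 0. -0.] [145] [115]
objg [ 429.248 -109.89 ] [-0. -0.] [191] [167]
pink [568.67082669 370.55605743] [-0.84  0.25  0.36 -0.89]
pink [569.36179943 368.46035046] [-0. -0.]
pink [567.00621733 372.75269661] [ 0. -0.]
```

View pics/cube.png

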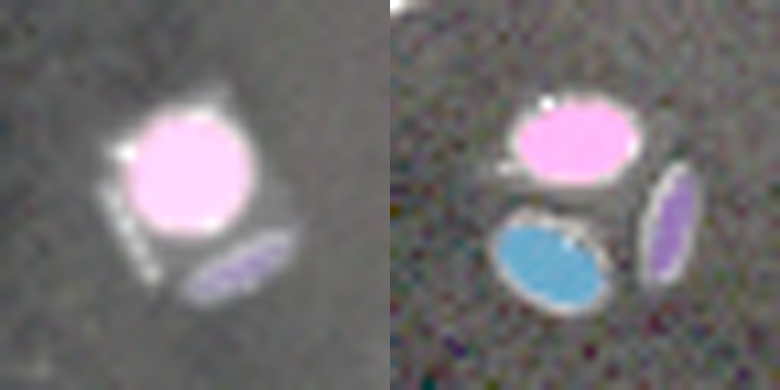

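The crop shows the cube with its pink glass up. Its faces are at about 28.7° mod 90: violet faces down-right and blue faces left. The moments of a square don't give yaw, so I'll get the box yaw from overlap and plan the first reach in the same script.

```bash
cat > yaw.py <<'E'
from h import *
D={c:cams.get_image(c) for c in('top','scene')}
def soft(c,w):
    x,y,r=w;g=D[c]['color'][y-r:y+r,x-r:x+r].astype(float).sum(2);b=np.median(g);t=np.percentile(g,97 if r>30 else 88);return np.clip((g-b)/(t-b),0,1)
def rend(P,c,w,S=8):
    x,y,r=w;q=(proj(P,D[c])-[x-r-.5,y-r-.5])*S;m=np.zeros((2*r*S,2*r*S),np.uint8)
    cv2.fillConvexPoly(m,cv2.convexHull(q.astype(np.int32)),255);return cv2.resize(m,(2*r,2*r),interpolation=cv2.INTER_AREA)/255
M=box(-16,16,-16,16,0,14)
for c,w in(('top',(209,212,14)),('scene',(222,262,13))):
    I=soft(c,w);res=[]
    for th in np.radians(np.arange(0,90,3)):
        best=min((np.abs(rend(place(M,x,y,th),c,w)-I).sum(),x,y) for x in range(482,494,2) for y in range(394,406,2))
        res.append((round(best[0],1),round(np.degrees(th)),best[1:]))
    print(c,sorted(res)[:5])
go(429,-111,120,-.183)
E
python3 yaw.py
```

```text
top [(np.float64(19.0), 63, (488, 400)), (np.float64(19.4), 60, (488, 400)), (np.float64(20.0), 66, (488, 400)), (np.float64(22.7), 69, (488, 400)), (np.float64(23.5), 57, (488, 400))]
scene [(np.float64(60.5), 60, (486, 402)), (np.float64(62.0), 57, (486, 402)), (np.float64(62.2), 63, (488, 400)), (np.float64(66.8), 66, (488, 400)), (np.float64(67.3), 54, (488, 400))]
shift [ 336.1 -336.2  111.3] turn [ -0.    0.  -53.3] q6 -0.13 tcp [ 275.7 -560.9  231.3] t 1.2
```

Request:
{"fn": "carry_out", "kwargs": {
  "targets": [
    {"x": 336,"y": -336,"z": 80,"rz": -53.3,"claw": 0.4},
    {"x": 336,"y": -336,"z": 80,"rz": -53.3,"claw": 0.4},
    {"x": 336,"y": -336,"z": 80,"rz": -53.3,"claw": 0.4},
    {"x": 336,"y": -336,"z": 80,"rz": -53.3,"claw": 0.4},
    {"x": 336,"y": -336,"z": 80,"rz": -53.3,"claw": 0.4},
    {"x": 336,"y": -336,"z": 80,"rz": -53.3,"claw": 0.4},
    {"x": 336,"y": -336,"z": 80,"rz": -53.3,"claw": 0.4},
    {"x": 336,"y": -336,"z": 80,"rz": -53.3,"claw": 0.4}
  ]
}}

```text
schema error: expected keys x, y, z, rx, ry, rz, claw
```

Request:
{"fn": "carry_out", "kwargs": {
  "targets": [
    {"x": 336,"y": -336,"z": 80,"rx": 0,"ry": 0,"rz": -53.3,"claw": 0.4},
    {"x": 336,"y": -336,"z": 80,"rx": 0,"ry": 0,"rz": -53.3,"claw": 0.4},
    {"x": 336,"y": -336,"z": 80,"rx": 0,"ry": 0,"rz": -53.3,"claw": 0.4},
    {"x": 336,"y": -336,"z": 80,"rx": 0,"ry": 0,"rz": -53.3,"claw": 0.4},
    {"x": 336,"y": -336,"z": 80,"rx": 0,"ry": 0,"rz": -53.3,"claw": 0.4},
    {"x": 336,"y": -336,"z": 80,"rx": 0,"ry": 0,"rz": -53.3,"claw": 0.4},
    {"x": 336,"y": -336,"z": 80,"rx": 0,"ry": 0,"rz": -53.3,"claw": 0.4},
    {"x": 336,"y": -336,"z": 80,"rx": 0,"ry": 0,"rz": -53.3,"claw": 0.4}
  ]
}}

```text
t: 2.2
tool_pos: [429.3, -108.8, 151.2]
tcp_rot: [2.414, 2.01, 0.001]
contact_force: [-0.3, -0.5, -0.5]
grip_width: 0.6
finger_force: 0.0
```

```bash
python3 -c "
from h import *
go(429,-111,12,-.183);print(sensors.get_obs()['grip_width'])
d=cams.get_image('scene')['color'][90:240,310:510];cv2.imwrite('pics/g1.png',cv2.resize(d,(800,600)))"
```

```text
shift [ -2.3  -0.  139.2] turn [ 0. -0.  0.] q6 -0.24 tcp [ 429.3 -108.8  151.2] t 2.2
0.6004405806952303
```

View pics/g1.png

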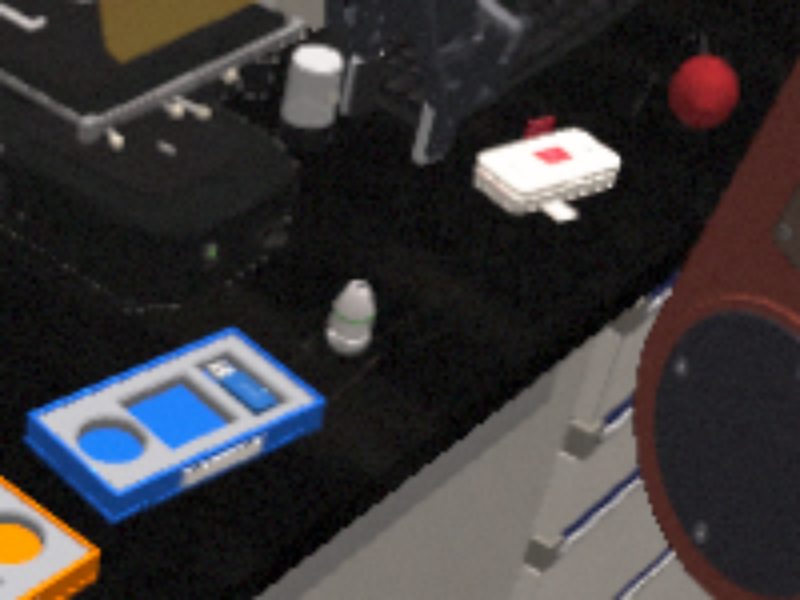

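The picture shows the green-ringed objective (crop 350,320) standing clear, but no arm above it. I'll check whether pictures lag.

```bash
python3 -c "
from h import *
a=cv2.imread('pics/scene0.png').astype(int);b=cams.get_image('scene')['color'].astype(int)
d=np.abs(a-b).sum(2)>60;print(d.sum(),np.argwhere(d).mean(0) if d.any() else 0,np.argwhere(d).min(0),np.argwhere(d).max(0))
cv2.imwrite('pics/g2.png',b.astype(np.uint8))
g=cv2.imread('pics/top0.png').astype(int);b=cams.get_image('top')['color'].astype(int);d=np.abs(g-b).sum(2)>60;print(d.sum(),np.argwhere(d).mean(0))
go(429,-111,12,-.183)"
```

```text
15519 [112.09001869 494.88684838] [0 4] [382 559]
32463 [318.60841573 468.98031605]
shift [ -1.7   0.3 139. ] turn [-0.  -0.   0.2] q6 -0.25 tcp [ 429.1 -109.3  151. ] t 2.35
```

View pics/g2.png

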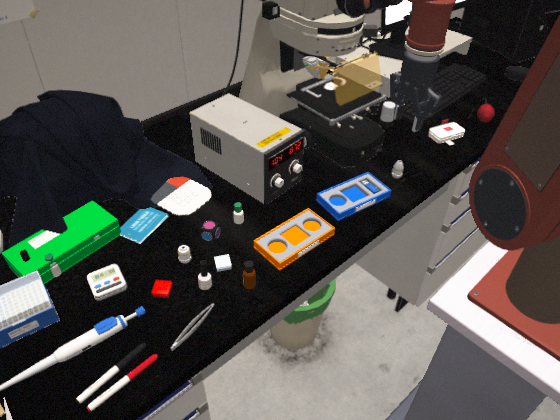

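The gripper's fingertips show at about (416,128), the objective at (398,169). I'll compare with the projected TCP.

```bash
python3 -c "
from h import *
d=cams.get_image('scene');t=cams.get_image('top')
p=sensors.get_obs()['tool_pos'];print(p)
for o in(0,13,80):print(o,proj([p+[0,0,o]],d),proj([p+[0,0,o]],t))
a=d['color'][70:170,360:460];b=t['color'][190:290,370:470];cv2.imwrite('pics/g3.png',cv2.resize(np.hstack([a,b]),(800,400)))
"
```

```text
[ 429.13403366 -111.50134061  151.58655801]
0 [[408.23585663 123.21266973]] [[428.23483202 234.50014881]]
13 [[409.32144064 118.39169356]] [[430.35203045 233.99617224]]
80 [[415.16269029  92.34079442]] [[442.26635313 231.15315891]]
```

View pics/g3.png

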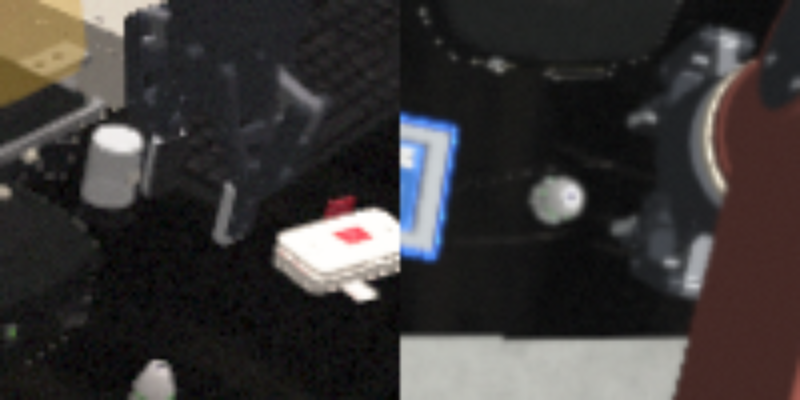

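The projection agrees with the fingertips: midpoint (407,124) against (408,123). I'll descend and grasp.

Request:
{"fn": "carry_out", "kwargs": {
  "targets": [
    {"x": 0,"y": 0,"z": 60,"rx": 0,"ry": 0,"rz": 0,"claw": 0.4},
    {"x": 0,"y": 0,"z": 100,"rx": 0,"ry": 0,"rz": 0,"claw": 0.4},
    {"x": 0,"y": 0,"z": 130,"rx": 0,"ry": 0,"rz": 0,"claw": 0.4},
    {"x": 0,"y": 0,"z": 140,"rx": 0,"ry": 0,"rz": 0,"claw": 0.4},
    {"x": 0,"y": 0,"z": 140,"rx": 0,"ry": 0,"rz": 0,"claw": 1},
    {"x": 0,"y": 0,"z": 140,"rx": 0,"ry": 0,"rz": 0,"claw": 1},
    {"x": 0,"y": 0,"z": 140,"rx": 0,"ry": 0,"rz": 0,"claw": 1},
    {"x": 0,"y": 0,"z": 140,"rx": 0,"ry": 0,"rz": 0,"claw": 1}
  ]
}}

```text
t: 3.45
tool_pos: [430.2, -111.8, 12.6]
tcp_rot: [2.414, 2.007, 0.002]
contact_force: [-0.3, -0.8, 5.4]
grip_width: 0.268
finger_force: 59.3
```

```bash
python3 -c "
from h import *
o=sensors.get_obs();print(o['grip_width']*85,o['finger_force'],o['contact_force'])
go(454,89.6,190,-.183)"
```

```text
22.780377143626943 59.29329126927769 [-0.26052889 -0.78414481  5.37033491]
shift [ 202.2  -12.9 -177.7] turn [ 0.2  0.1 -0. ] q6 -0.25 tcp [ 430.2 -111.8   12.6] t 3.45
```

Request:
{"fn": "carry_out", "kwargs": {
  "targets": [
    {"x": 0,"y": 0,"z": -40,"rx": 0,"ry": 0,"rz": 0,"claw": 1},
    {"x": 0,"y": 0,"z": -90,"rx": 0,"ry": 0,"rz": 0,"claw": 1},
    {"x": 0,"y": 0,"z": -140,"rx": 0,"ry": 0,"rz": 0,"claw": 1},
    {"x": 0,"y": 0,"z": -178,"rx": 0,"ry": 0,"rz": 0,"claw": 1},
    {"x": 55,"y": -4,"z": -178,"rx": 0,"ry": 0,"rz": 0,"claw": 1},
    {"x": 110,"y": -8,"z": -178,"rx": 0,"ry": 0,"rz": 0,"claw": 1},
    {"x": 165,"y": -12,"z": -178,"rx": 0,"ry": 0,"rz": 0,"claw": 1},
    {"x": 202,"y": -13,"z": -178,"rx": 0,"ry": 0,"rz": 0,"claw": 1}
  ]
}}

```text
t: 4.45
tool_pos: [452.8, 92.2, 189.5]
tcp_rot: [-2.414, -2.01, -0.001]
contact_force: [-0.4, -0.9, -0.4]
grip_width: 0.264
finger_force: 59.1
```

```bash
python3 -c "
from h import *
d=cams.get_image('scene');t=cams.get_image('top');o=sensors.get_obs();print(o['grip_width']*85,o['finger_force'],o['contact_force'])
go(454,89.6,23,-.183)
for c in (d,t):print(proj([o['tool_pos']],c))
a=d['color'][110:240,290:420];b=t['color'][170:300,290:420];cv2.imwrite('pics/g4.png',cv2.resize(np.hstack([a,b]),(800,400)))
"
```

```text
22.2352959062895 59.14341811243503 [-0.32121257 -0.1946217  -1.6090054 ]
shift [ -3.4   1.7 166.4] turn [-0.  -0.1  0.2] q6 0.21 tcp [452.9  93.1 189.4] t 4.55
[[344.79369952 137.52992272]]
[[338.73701552 220.08130002]]
```

View pics/g4.png

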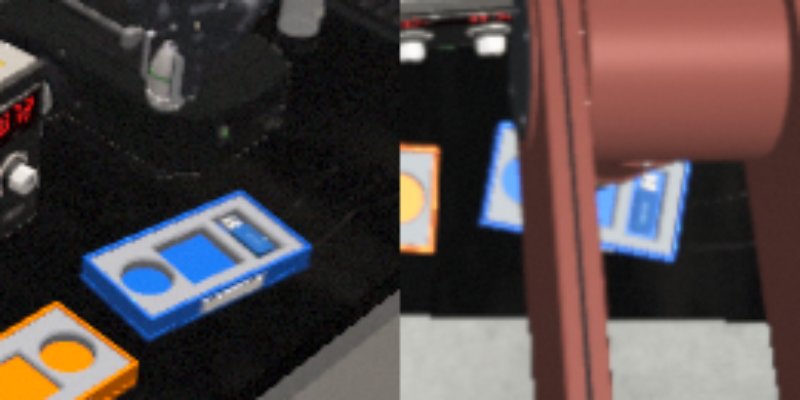

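The objective hangs upright in the fingers (crop 163,85). I'll go down most of the way, then check.

Request:
{"fn": "carry_out", "kwargs": {
  "targets": [
    {"x": -2,"y": 1,"z": 50,"rx": 0,"ry": 0,"rz": 0,"claw": 1},
    {"x": -2,"y": 1,"z": 100,"rx": 0,"ry": 0,"rz": 0,"claw": 1},
    {"x": -2,"y": 1,"z": 130,"rx": 0,"ry": 0,"rz": 0,"claw": 1},
    {"x": -2,"y": 1,"z": 145,"rx": 0,"ry": 0,"rz": 0,"claw": 1},
    {"x": -2,"y": 1,"z": 145,"rx": 0,"ry": 0,"rz": 0,"claw": 1},
    {"x": -2,"y": 1,"z": 145,"rx": 0,"ry": 0,"rz": 0,"claw": 1},
    {"x": -2,"y": 1,"z": 145,"rx": 0,"ry": 0,"rz": 0,"claw": 1}
  ]
}}

```text
t: 5.42
tool_pos: [455.1, 87.7, 45.8]
tcp_rot: [2.414, 2.007, 0.004]
contact_force: [0.1, -0.2, -1.1]
grip_width: 0.264
finger_force: 59.1
```

```bash
python3 -c "
from h import *
go(454,89.6,22.5,-.183);print(sensors.get_obs()['contact_force'])"
```

```text
shift [ 1.7 -1.5 23.3] turn [ 0.2 -0.  -0. ] q6 0.2 tcp [455.1  87.7  45.8] t 5.425
[ 0.06385597 -0.19334604 -1.09563745]
```

Request:
{"fn": "carry_out", "kwargs": {
  "targets": [
    {"x": 1.5,"y": -1,"z": 10,"rx": 0,"ry": 0,"rz": 0,"claw": 1},
    {"x": 1.5,"y": -1,"z": 16,"rx": 0,"ry": 0,"rz": 0,"claw": 1},
    {"x": 1.5,"y": -1,"z": 20,"rx": 0,"ry": 0,"rz": 0,"claw": 1},
    {"x": 1.5,"y": -1,"z": 22,"rx": 0,"ry": 0,"rz": 0,"claw": 1},
    {"x": 1.5,"y": -1,"z": 22,"rx": 0,"ry": 0,"rz": 0,"claw": 1}
  ]
}}

```text
t: 6.05
tool_pos: [452.6, 89.4, 22.5]
tcp_rot: [-2.415, -2.008, 0.002]
contact_force: [-4.0, 0.2, 5.9]
grip_width: 0.264
finger_force: 60.0
```

Request:
{"fn": "carry_out", "kwargs": {
  "targets": [
    {"x": 0,"y": 0,"z": 0,"rx": 0,"ry": 0,"rz": 0,"claw": 0.6},
    {"x": 0,"y": 0,"z": 0,"rx": 0,"ry": 0,"rz": 0,"claw": 0.5},
    {"x": 0,"y": 0,"z": 0,"rx": 0,"ry": 0,"rz": 0,"claw": 0.5},
    {"x": 0,"y": 0,"z": -20,"rx": 0,"ry": 0,"rz": 0,"claw": 0.4},
    {"x": 0,"y": 0,"z": -60,"rx": 0,"ry": 0,"rz": 0,"claw": 0.4},
    {"x": 0,"y": 0,"z": -120,"rx": 0,"ry": 0,"rz": 0,"claw": 0.35},
    {"x": 0,"y": 0,"z": -170,"rx": 0,"ry": 0,"rz": 0,"claw": 0.35},
    {"x": 0,"y": 0,"z": -170,"rx": 0,"ry": 0,"rz": 0,"claw": 0.35}
  ]
}}

```text
t: 7.05
tool_pos: [456.4, 89.4, 197.4]
tcp_rot: [2.411, 2.004, 0.012]
contact_force: [0.4, 0.1, -0.5]
grip_width: 0.654
finger_force: 0.0
```

```bash
python3 -c "
from h import *
go(568.7,370.5,190,.50);print(sensors.get_obs()['contact_force'])
d=cams.get_image('scene');a=d['color'][140:240,290:420];cv2.imwrite('pics/g5.png',cv2.resize(a,(780,600)))"
```

```text
shift [296.8  59.    8.6] turn [  0.6   0.1 -39.2] q6 0.21 tcp [456.4  89.4 197.4] t 7.05
[ 0.4458897   0.05093497 -0.46209467]
```

View pics/g5.png

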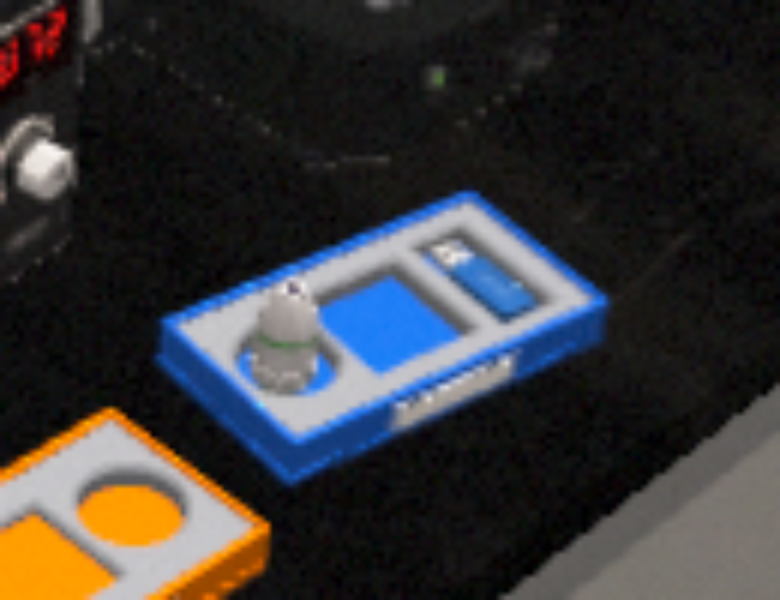

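The objective stands upright in the blue tray's round pocket (crop 285,340). Next is the cube.

Request:
{"fn": "carry_out", "kwargs": {
  "targets": [
    {"x": 50,"y": 10,"z": 8,"rx": 0,"ry": 0,"rz": -8,"claw": 0.3},
    {"x": 105,"y": 21,"z": 8,"rx": 0,"ry": 0,"rz": -18,"claw": 0.3},
    {"x": 160,"y": 32,"z": 8,"rx": 0,"ry": 0,"rz": -28,"claw": 0.3},
    {"x": 215,"y": 43,"z": 8,"rx": 0,"ry": 0,"rz": -38,"claw": 0.3},
    {"x": 265,"y": 53,"z": 8,"rx": 0,"ry": 0,"rz": -39.2,"claw": 0.3},
    {"x": 297,"y": 59,"z": 8,"rx": 0,"ry": 0,"rz": -39.2,"claw": 0.3},
    {"x": 297,"y": 59,"z": 80,"rx": 0,"ry": 0,"rz": -39.2,"claw": 0.3},
    {"x": 297,"y": 59,"z": 110,"rx": 0,"ry": 0,"rz": -39.2,"claw": 0.3}
  ]
}}

```text
t: 8.1
tool_pos: [562.6, 369.8, 76.6]
tcp_rot: [-1.599, -2.7, 0.009]
contact_force: [-0.3, 0.4, 0.4]
grip_width: 0.699
finger_force: 0.0
```

Request:
{"fn": "carry_out", "kwargs": {
  "targets": [
    {"x": 0,"y": 0,"z": 0,"rx": 0,"ry": 0,"rz": 0,"claw": 0.3},
    {"x": 0,"y": 0,"z": 0,"rx": 0,"ry": 0,"rz": 0,"claw": 0.3}
  ]
}}

```text
t: 8.35
tool_pos: [565.7, 370.6, 82.9]
tcp_rot: [1.602, 2.702, 0.001]
contact_force: [0.6, 0.4, -0.5]
grip_width: 0.704
finger_force: 0.0
```

```bash
python3 -c "
from h import *
go(568.7,370.5,12,.50);o=sensors.get_obs()
d=cams.get_image('scene');print(proj([o['tool_pos']],d));a=d['color'][165:265,150:280];cv2.imwrite('pics/g6.png',cv2.resize(a,(780,600)))"
```

```text
shift [-1.6  2.5 70.9] turn [ 0. -0.  0.] q6 -0.04 tcp [565.7 370.6  82.9] t 8.35
[[208.1528929  208.55332473]]
```

View pics/g6.png

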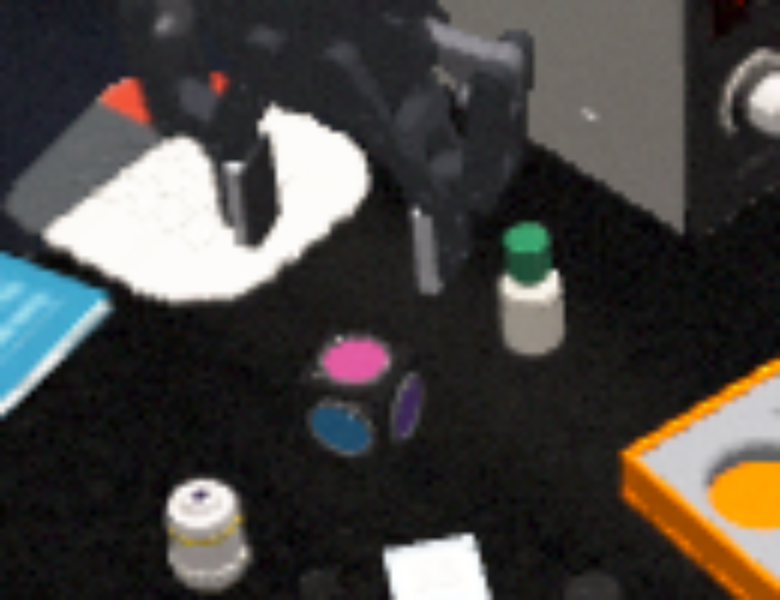

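The fingers straddle the cube (crop 360,400) with the right finger on the violet side. I'll descend and grip.

Request:
{"fn": "carry_out", "kwargs": {
  "targets": [
    {"x": -1.5,"y": 2.5,"z": 30,"rx": 0,"ry": 0,"rz": 0,"claw": 0.3},
    {"x": -1.5,"y": 2.5,"z": 55,"rx": 0,"ry": 0,"rz": 0,"claw": 0.3},
    {"x": -1.5,"y": 2.5,"z": 70,"rx": 0,"ry": 0,"rz": 0,"claw": 0.3},
    {"x": -1.5,"y": 2.5,"z": 71,"rx": 0,"ry": 0,"rz": 0,"claw": 0.3},
    {"x": -1.5,"y": 2.5,"z": 71,"rx": 0,"ry": 0,"rz": 0,"claw": 1},
    {"x": -1.5,"y": 2.5,"z": 71,"rx": 0,"ry": 0,"rz": 0,"claw": 1},
    {"x": -1.5,"y": 2.5,"z": 71,"rx": 0,"ry": 0,"rz": 0,"claw": 1},
    {"x": -1.5,"y": 2.5,"z": 71,"rx": 0,"ry": 0,"rz": 0,"claw": 1}
  ]
}}

```text
t: 9.4
tool_pos: [569.6, 371.1, 13.3]
tcp_rot: [1.601, 2.701, 0.004]
contact_force: [0.4, -0.0, 6.1]
grip_width: 0.383
finger_force: 60.9
```

```bash
python3 -c "
from h import *
go(444.8,40.4,190,-.183);o=sensors.get_obs();print(o['contact_force'],o['grip_width']*85)"
```

```text
shift [-230.3 -267.6 -177.5] turn [ 0.2 -0.1 39.2] q6 -0.04 tcp [569.6 371.1  13.3] t 9.4
[ 4.18938488e-01 -3.12387459e-03  6.06535982e+00] 32.531437793763864
```

Request:
{"fn": "carry_out", "kwargs": {
  "targets": [
    {"x": 0,"y": 0,"z": -40,"rx": 0,"ry": 0,"rz": 0,"claw": 1},
    {"x": 0,"y": 0,"z": -90,"rx": 0,"ry": 0,"rz": 0,"claw": 1},
    {"x": 0,"y": 0,"z": -140,"rx": 0,"ry": 0,"rz": 0,"claw": 1},
    {"x": 0,"y": 0,"z": -180,"rx": 0,"ry": 0,"rz": 0,"claw": 1},
    {"x": -28,"y": -32,"z": -180,"rx": 0,"ry": 0,"rz": 6,"claw": 1},
    {"x": -64,"y": -74,"z": -180,"rx": 0,"ry": 0,"rz": 14,"claw": 1},
    {"x": -98,"y": -114,"z": -180,"rx": 0,"ry": 0,"rz": 22,"claw": 1},
    {"x": -132,"y": -154,"z": -180,"rx": 0,"ry": 0,"rz": 30,"claw": 1}
  ]
}}

```text
t: 10.4
tool_pos: [495.5, 179.3, 191.3]
tcp_rot: [2.252, 2.191, 0.0]
contact_force: [0.3, 0.4, 0.8]
grip_width: 0.384
finger_force: 60.2
```

```bash
python3 -c "
from h import *
go(444.8,40.4,190,-.183);o=sensors.get_obs();print(o['contact_force'],o['grip_width']*85)"
```

```text
shift [-140.2  -46.9    1.3] turn [0.  0.  8.9] q6 0.23 tcp [495.5 179.3 191.3] t 10.4
[0.29780882 0.39043967 0.78272037] 32.68202091984561
```

Request:
{"fn": "carry_out", "kwargs": {
  "targets": [
    {"x": -48,"y": -16,"z": 0,"rx": 0,"ry": 0,"rz": 4,"claw": 1},
    {"x": -96,"y": -32,"z": 0,"rx": 0,"ry": 0,"rz": 8,"claw": 1},
    {"x": -130,"y": -44,"z": 0,"rx": 0,"ry": 0,"rz": 9,"claw": 1},
    {"x": -140,"y": -47,"z": 0,"rx": 0,"ry": 0,"rz": 9,"claw": 1},
    {"x": -140,"y": -47,"z": 50,"rx": 0,"ry": 0,"rz": 9,"claw": 1},
    {"x": -140,"y": -47,"z": 100,"rx": 0,"ry": 0,"rz": 9,"claw": 1},
    {"x": -140,"y": -47,"z": 140,"rx": 0,"ry": 0,"rz": 9,"claw": 1},
    {"x": -140,"y": -47,"z": 140,"rx": 0,"ry": 0,"rz": 9,"claw": 1}
  ]
}}

```text
t: 11.4
tool_pos: [443.1, 42.7, 48.4]
tcp_rot: [-2.407, -2.01, 0.008]
contact_force: [-0.4, 0.2, 0.1]
grip_width: 0.385
finger_force: 60.1
```

Request:
{"fn": "carry_out", "kwargs": {
  "targets": [
    {"x": 0,"y": 0,"z": 0,"rx": 0,"ry": 0,"rz": 0,"claw": 1},
    {"x": 0,"y": 0,"z": 0,"rx": 0,"ry": 0,"rz": 0,"claw": 1}
  ]
}}

```text
t: 11.65
tool_pos: [448.2, 41.9, 53.5]
tcp_rot: [2.41, 2.011, 0.005]
contact_force: [-0.2, 0.4, -1.1]
grip_width: 0.388
finger_force: 60.1
```

```bash
python3 -c "
from h import *
go(444.8,40.4,22.8,-.183);o=sensors.get_obs();print(o['contact_force'],o['grip_width']*85)
d=cams.get_image('scene');a=d['color'][120:220,290:420];cv2.imwrite('pics/g7.png',cv2.resize(a,(780,600)))"
```

```text
shift [-2.1 -3.2 30.7] turn [ 0.2 -0.   0.2] q6 0.1 tcp [448.2  41.9  53.5] t 11.65
[-0.24415473  0.35305664 -1.06283504] 32.97859716050034
```

View pics/g7.png

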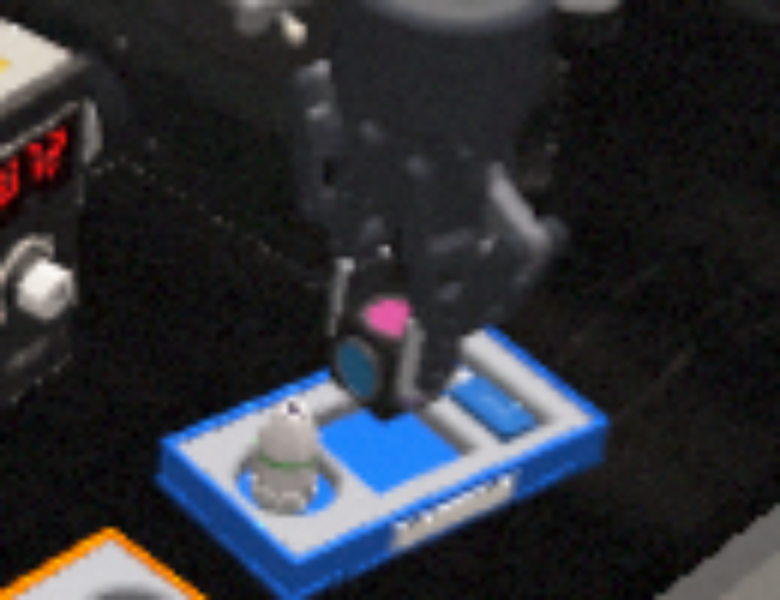

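The cube is held level above its square pocket (crop 385,440). I'll lower it.

Request:
{"fn": "carry_out", "kwargs": {
  "targets": [
    {"x": -1,"y": -2,"z": 8,"rx": 0,"ry": 0,"rz": 0,"claw": 1},
    {"x": -1,"y": -2,"z": 16,"rx": 0,"ry": 0,"rz": 0,"claw": 1},
    {"x": -1,"y": -2,"z": 21,"rx": 0,"ry": 0,"rz": 0,"claw": 1},
    {"x": -1,"y": -2,"z": 21,"rx": 0,"ry": 0,"rz": 0,"claw": 1},
    {"x": -1,"y": -2,"z": 21,"rx": 0,"ry": 0,"rz": 0,"claw": 1}
  ]
}}

```text
t: 12.32
tool_pos: [444.1, 41.2, 30.3]
tcp_rot: [-2.412, -2.012, 0.0]
contact_force: [0.3, 0.6, -0.9]
grip_width: 0.384
finger_force: 60.1
```

```bash
python3 -c "
from h import *
go(444.8,40.4,22.8,-.183)"
```

```text
shift [-0.7  0.8  7.5] turn [-0.   0.   0.2] q6 0.1 tcp [444.1  41.2  30.3] t 12.325
```

Request:
{"fn": "carry_out", "kwargs": {
  "targets": [
    {"x": 0,"y": 0,"z": 3,"rx": 0,"ry": 0,"rz": 0,"claw": 1},
    {"x": 0,"y": 0,"z": 5,"rx": 0,"ry": 0,"rz": 0,"claw": 1},
    {"x": 0,"y": 0,"z": 7,"rx": 0,"ry": 0,"rz": 0,"claw": 1},
    {"x": 0,"y": 0,"z": 7.5,"rx": 0,"ry": 0,"rz": 0,"claw": 1},
    {"x": 0,"y": 0,"z": 7.5,"rx": 0,"ry": 0,"rz": 0,"claw": 1}
  ]
}}

```text
t: 12.95
tool_pos: [444.1, 41.2, 23.3]
tcp_rot: [-2.412, -2.012, 0.0]
contact_force: [-3.4, -0.2, 5.3]
grip_width: 0.383
finger_force: 61.1
```

Request:
{"fn": "carry_out", "kwargs": {
  "targets": [
    {"x": 0,"y": 0,"z": 0,"rx": 0,"ry": 0,"rz": 0,"claw": 0.5},
    {"x": 0,"y": 0,"z": 0,"rx": 0,"ry": 0,"rz": 0,"claw": 0.4},
    {"x": 0,"y": 0,"z": 0,"rx": 0,"ry": 0,"rz": 0,"claw": 0.35},
    {"x": 0,"y": 0,"z": -10,"rx": 0,"ry": 0,"rz": 0,"claw": 0.35},
    {"x": 0,"y": 0,"z": -50,"rx": 0,"ry": 0,"rz": 0,"claw": 0.35},
    {"x": 0,"y": 0,"z": -110,"rx": 0,"ry": 0,"rz": 0,"claw": 0.4},
    {"x": 0,"y": 0,"z": -165,"rx": 0,"ry": 0,"rz": 0,"claw": 0.4},
    {"x": 0,"y": 0,"z": -165,"rx": 0,"ry": 0,"rz": 0,"claw": 0.4}
  ]
}}

```text
t: 13.95
tool_pos: [447.7, 41.0, 193.9]
tcp_rot: [2.406, 2.008, 0.013]
contact_force: [0.9, -0.5, -0.0]
grip_width: 0.6
finger_force: 0.0
```

```bash
python3 -c "
from h import *
go(566.8,293.5,190,-.035)
d=cams.get_image('scene');a=d['color'][120:220,290:420];cv2.imwrite('pics/g8.png',a)
pk=[(int(r['extent'][0]),int(r['extent'][1]),r['extent'][2:],round(float(r['score']),2)) for r in cut_out('filter_cube','scene')];print(pk)
for z in(10,47):print(proj([[444.8,40.4,z]],d))
b,g,r=[d['color'][:,:,i].astype(int) for i in range(3)];m=(r>g+50)&(b>g+20);m[:, :300]=0;m[:150]=0;m[200:]=0;m[:,400:]=0;print(np.argwhere(m).mean(0)[::-1],m.sum())"
```

```text
shift [269.8  71.9   5. ] turn [ 0.6 -0.  -8.3] q6 0.1 tcp [447.7  41.  193.9] t 13.95
[(345, 178, [21.8, 23.2], 0.88), (196, 259, [17.8, 27.7], 0.21)]
[[353.80583929 194.29122985]]
[[355.73003056 182.16632627]]
[355.5 183.5] 46
```

The cube's top glass is at (355.5,183.5), where it should be if it is seated (355.7,182.2). Now the mountant.

Request:
{"fn": "carry_out", "kwargs": {
  "targets": [
    {"x": 50,"y": 13,"z": 4,"rx": 0,"ry": 0,"rz": -2,"claw": 0.4},
    {"x": 105,"y": 28,"z": 4,"rx": 0,"ry": 0,"rz": -4,"claw": 0.4},
    {"x": 160,"y": 43,"z": 4,"rx": 0,"ry": 0,"rz": -6,"claw": 0.4},
    {"x": 210,"y": 56,"z": 4,"rx": 0,"ry": 0,"rz": -8,"claw": 0.4},
    {"x": 250,"y": 67,"z": 4,"rx": 0,"ry": 0,"rz": -8,"claw": 0.4},
    {"x": 270,"y": 72,"z": 4,"rx": 0,"ry": 0,"rz": -8.3,"claw": 0.4},
    {"x": 270,"y": 72,"z": 50,"rx": 0,"ry": 0,"rz": -8.3,"claw": 0.4},
    {"x": 270,"y": 72,"z": 90,"rx": 0,"ry": 0,"rz": -8.3,"claw": 0.4}
  ]
}}

```text
t: 15.05
tool_pos: [561.6, 293.8, 94.0]
tcp_rot: [-2.258, -2.182, 0.006]
contact_force: [0.4, -0.3, -0.2]
grip_width: 0.602
finger_force: 0.0
```

Request:
{"fn": "carry_out", "kwargs": {
  "targets": [
    {"x": 0,"y": 0,"z": 0,"rx": 0,"ry": 0,"rz": 0,"claw": 0.4},
    {"x": 0,"y": 0,"z": 0,"rx": 0,"ry": 0,"rz": 0,"claw": 0.4},
    {"x": 0,"y": 0,"z": 0,"rx": 0,"ry": 0,"rz": 0,"claw": 0.4}
  ]
}}

```text
t: 15.42
tool_pos: [564.7, 294.4, 100.1]
tcp_rot: [2.26, 2.181, 0.005]
contact_force: [0.0, -0.1, 0.6]
grip_width: 0.604
finger_force: 0.0
```

```bash
python3 -c "
from h import *
go(566.8,293.5,12.5,-.035)"
```

```text
shift [-0.9  1.8 87.6] turn [ 0.2 -0.1 -0. ] q6 0.39 tcp [564.7 294.4 100.1] t 15.425
```

Request:
{"fn": "carry_out", "kwargs": {
  "targets": [
    {"x": -1,"y": 2,"z": 35,"rx": 0,"ry": 0,"rz": 0,"claw": 0.4},
    {"x": -1,"y": 2,"z": 65,"rx": 0,"ry": 0,"rz": 0,"claw": 0.4},
    {"x": -1,"y": 2,"z": 83,"rx": 0,"ry": 0,"rz": 0,"claw": 0.4},
    {"x": -1,"y": 2,"z": 87.5,"rx": 0,"ry": 0,"rz": 0,"claw": 0.4},
    {"x": -1,"y": 2,"z": 87.5,"rx": 0,"ry": 0,"rz": 0,"claw": 0.5},
    {"x": -1,"y": 2,"z": 87.5,"rx": 0,"ry": 0,"rz": 0,"claw": 0.8},
    {"x": -1,"y": 2,"z": 87.5,"rx": 0,"ry": 0,"rz": 0,"claw": 1},
    {"x": -1,"y": 2,"z": 87.5,"rx": 0,"ry": 0,"rz": 0,"claw": 1}
  ]
}}

```text
t: 16.42
tool_pos: [566.5, 293.4, 12.1]
tcp_rot: [2.26, 2.181, 0.004]
contact_force: [-0.6, 0.3, 6.2]
grip_width: 0.231
finger_force: 59.2
```

```bash
python3 -c "
from h import *
o=sensors.get_obs();print(o['grip_width']*85)
# orange pockets
for s in(50,-50):print(438.5-np.sin(-.035)*s,243.8+s)
go(436.8,193.8,195,-.035)"
```

```text
19.677320941010137
440.2496427302168 293.8
436.7503572697832 193.8
shift [-103.9 -125.6 -183.4] turn [ 0.1 -0.1 -0. ] q6 0.39 tcp [566.5 293.4  12.1] t 16.425
```

Request:
{"fn": "carry_out", "kwargs": {
  "targets": [
    {"x": 0,"y": 0,"z": -40,"rx": 0,"ry": 0,"rz": 0,"claw": 1},
    {"x": 0,"y": 0,"z": -95,"rx": 0,"ry": 0,"rz": 0,"claw": 1},
    {"x": 0,"y": 0,"z": -150,"rx": 0,"ry": 0,"rz": 0,"claw": 1},
    {"x": 0,"y": 0,"z": -180,"rx": 0,"ry": 0,"rz": 0,"claw": 1},
    {"x": -30,"y": -36,"z": -183,"rx": 0,"ry": 0,"rz": 0,"claw": 1},
    {"x": -66,"y": -80,"z": -183,"rx": 0,"ry": 0,"rz": 0,"claw": 1},
    {"x": -95,"y": -115,"z": -183,"rx": 0,"ry": 0,"rz": 0,"claw": 1},
    {"x": -104,"y": -125.5,"z": -183,"rx": 0,"ry": 0,"rz": 0,"claw": 1}
  ]
}}

```text
t: 17.42
tool_pos: [434.4, 192.4, 193.2]
tcp_rot: [-2.261, -2.181, 0.0]
contact_force: [1.0, 0.1, -0.1]
grip_width: 0.23
finger_force: 58.9
```

Request:
{"fn": "carry_out", "kwargs": {
  "targets": [
    {"x": 0,"y": 0,"z": 0,"rx": 0,"ry": 0,"rz": 0,"claw": 1},
    {"x": 0,"y": 0,"z": 50,"rx": 0,"ry": 0,"rz": 0,"claw": 1},
    {"x": 0,"y": 0,"z": 100,"rx": 0,"ry": 0,"rz": 0,"claw": 1},
    {"x": 0,"y": 0,"z": 135,"rx": 0,"ry": 0,"rz": 0,"claw": 1},
    {"x": 0,"y": 0,"z": 145,"rx": 0,"ry": 0,"rz": 0,"claw": 1},
    {"x": 0,"y": 0,"z": 145,"rx": 0,"ry": 0,"rz": 0,"claw": 1},
    {"x": 0,"y": 0,"z": 145,"rx": 0,"ry": 0,"rz": 0,"claw": 1}
  ]
}}

```text
t: 18.3
tool_pos: [438.0, 194.0, 50.0]
tcp_rot: [2.259, 2.181, 0.004]
contact_force: [-0.4, 0.0, 0.2]
grip_width: 0.231
finger_force: 58.9
```

```bash
python3 -c "
from h import *
go(436.8,193.8,22.4,-.035);print(sensors.get_obs()['grip_width']*85)"
```

```text
shift [-0.2 -1.3 27.6] turn [ 0.2 -0.1 -0. ] q6 0.29 tcp [438. 194.  50.] t 18.3
19.64749201951103
```

Request:
{"fn": "carry_out", "kwargs": {
  "targets": [
    {"x": 0,"y": -1,"z": 10,"rx": 0,"ry": 0,"rz": 0,"claw": 1},
    {"x": 0,"y": -1,"z": 17,"rx": 0,"ry": 0,"rz": 0,"claw": 1},
    {"x": 0,"y": -1,"z": 22,"rx": 0,"ry": 0,"rz": 0,"claw": 1},
    {"x": 0,"y": -1,"z": 25,"rx": 0,"ry": 0,"rz": 0,"claw": 1},
    {"x": 0,"y": -1,"z": 27,"rx": 0,"ry": 0,"rz": 0,"claw": 1},
    {"x": 0,"y": -1,"z": 27,"rx": 0,"ry": 0,"rz": 0,"claw": 1},
    {"x": 0,"y": -1,"z": 27,"rx": 0,"ry": 0,"rz": 0,"claw": 1}
  ]
}}

```text
t: 19.18
tool_pos: [435.0, 193.4, 22.0]
tcp_rot: [-2.26, -2.182, 0.001]
contact_force: [-4.3, -1.4, 8.0]
grip_width: 0.227
finger_force: 59.9
```

Touching down at z 22.0. I'll release and go up.

Request:
{"fn": "carry_out", "kwargs": {
  "targets": [
    {"x": 0,"y": 0,"z": 0,"rx": 0,"ry": 0,"rz": 0,"claw": 0.65},
    {"x": 0,"y": 0,"z": 0,"rx": 0,"ry": 0,"rz": 0,"claw": 0.5},
    {"x": 0,"y": 0,"z": 0,"rx": 0,"ry": 0,"rz": 0,"claw": 0.4},
    {"x": 0,"y": 0,"z": -10,"rx": 0,"ry": 0,"rz": 0,"claw": 0.4},
    {"x": 0,"y": 0,"z": -40,"rx": 0,"ry": 0,"rz": 0,"claw": 0.4},
    {"x": 0,"y": 0,"z": -90,"rx": 0,"ry": 0,"rz": 0,"claw": 0.4},
    {"x": 0,"y": 0,"z": -140,"rx": 0,"ry": 0,"rz": 0,"claw": 0.4},
    {"x": 0,"y": 0,"z": -168,"rx": 0,"ry": 0,"rz": 0,"claw": 0.4}
  ]
}}

```text
t: 20.18
tool_pos: [436.5, 193.8, 193.3]
tcp_rot: [2.259, 2.18, 0.007]
contact_force: [0.3, 0.3, -0.9]
grip_width: 0.598
finger_force: 0.0
```

```bash
cat > ck.py <<'E'
from h import *
d=cams.get_image('scene')
def mask(n,w):
    r=cut_out(n,'scene');return [([round(float(v),1) for v in q['extent']],round(float(q['score']),2)) for q in r[:3]]
for n,M,p in(('mountant',np.r_[ring(11.5,0),ring(11.5,36),ring(8,50)],(436.8,193.8,10)),('varnish',np.r_[ring(13,0),ring(13,34),ring(6.5,66)],(440.2,293.8,10)),('cover_glass_box',box(-16,16,-16,16,0,14),(438.5,243.8,15)),('objective_green',np.r_[ring(13,0),ring(13,27),ring(5,46)],(453.9,89.6,10))):
    q=proj(M+np.array(p),d);a=q.min(0);print(n,mask(n,0),'expect',np.round(np.r_[a,q.max(0)-a],1))
E
python3 ck.py; python3 -c "
from h import *
go(468.2,457.8,190,-.035)"
```

```text
mountant [([305.5, 209.6, 16.1, 21.4], 0.58)] expect [306.1 206.9  11.6  23. ]
varnish [([195.8, 259.7, 12.8, 29.6], 0.64)] expect [270.7 222.9  12.8  29.5]
cover_glass_box [([213.7, 254.0, 16.1, 14.5], 0.69)] expect [284.1 223.1  21.5  19.7]
objective_green [([331.8, 189.1, 10.5, 13.7], 0.51)] expect [331.6 184.9  12.4  20.4]
shift [265.6  24.3  -1.7] turn [-0.1  0.  -0. ] q6 0.29 tcp [434.6 193.2 188.5] t 20.425
```

Request:
{"fn": "carry_out", "kwargs": {
  "targets": [
    {"x": 50,"y": 5,"z": 0,"rx": 0,"ry": 0,"rz": 0,"claw": 0.4},
    {"x": 105,"y": 10,"z": 0,"rx": 0,"ry": 0,"rz": 0,"claw": 0.4},
    {"x": 160,"y": 15,"z": 0,"rx": 0,"ry": 0,"rz": 0,"claw": 0.4},
    {"x": 215,"y": 20,"z": 0,"rx": 0,"ry": 0,"rz": 0,"claw": 0.4},
    {"x": 250,"y": 23,"z": 0,"rx": 0,"ry": 0,"rz": 0,"claw": 0.4},
    {"x": 265.5,"y": 24,"z": 0,"rx": 0,"ry": 0,"rz": 0,"claw": 0.4},
    {"x": 265.5,"y": 24,"z": 50,"rx": 0,"ry": 0,"rz": 0,"claw": 0.4},
    {"x": 265.5,"y": 24,"z": 80,"rx": 0,"ry": 0,"rz": 0,"claw": 0.4}
  ]
}}

```text
t: 21.42
tool_pos: [467.0, 456.1, 105.4]
tcp_rot: [-2.26, -2.182, 0.008]
contact_force: [0.3, 0.1, -0.6]
grip_width: 0.599
finger_force: 0.0
```

Request:
{"fn": "carry_out", "kwargs": {
  "targets": [
    {"x": 0,"y": 0,"z": 0,"rx": 0,"ry": 0,"rz": 0,"claw": 0.4},
    {"x": 0,"y": 0,"z": 0,"rx": 0,"ry": 0,"rz": 0,"claw": 0.4},
    {"x": 0,"y": 0,"z": 0,"rx": 0,"ry": 0,"rz": 0,"claw": 0.4}
  ]
}}

```text
t: 21.8
tool_pos: [469.8, 458.5, 111.6]
tcp_rot: [2.26, 2.181, 0.005]
contact_force: [0.4, -0.7, 0.3]
grip_width: 0.601
finger_force: 0.0
```

```bash
python3 -c "
from h import *
go(468.2,457.8,12.5,-.035)
d=cams.get_image('scene');p=sensors.get_obs()['tool_pos'];print(proj([p],d));a=d['color'][200:300,150:280];cv2.imwrite('pics/g9.png',cv2.resize(a,(780,600)))"
```

```text
shift [-0.9 -1.8 99.1] turn [ 0.2 -0.1 -0. ] q6 0.69 tcp [469.8 458.5 111.6] t 21.8
[[199.50678196 245.18390098]]
```

View pics/g9.png

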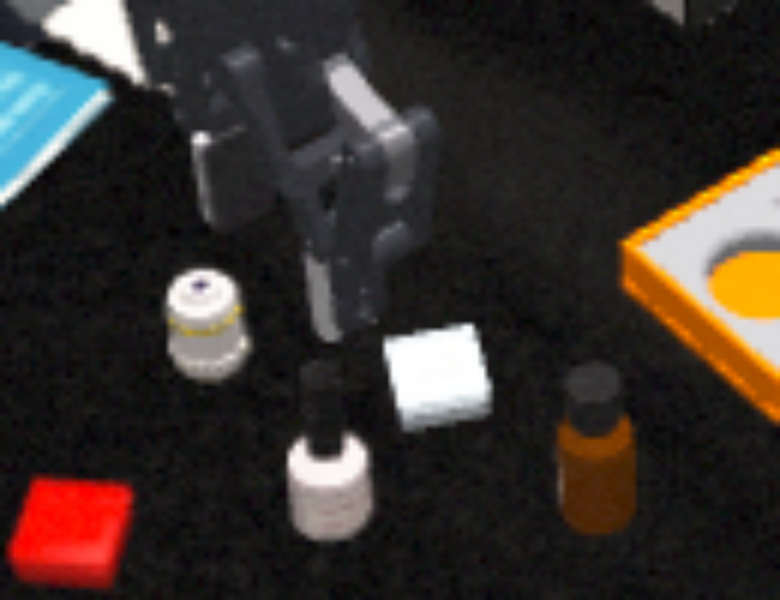

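The fingers are above and behind the varnish; its cap top is at crop (322,369), pixel (203.7,261.5). I'll check that the position agrees.

```bash
python3 -c "
from h import *
d=cams.get_image('scene')
for p in([468.2,457.8],[470,457],[466,459]):print(p,proj([p+[66]],d),proj(ring(13,17,x=p[0],y=p[1]),d).mean(0),proj(ring(13,0,x=p[0],y=p[1]),d).max(0))
go(468.2,457.8,12.5,-.035)"
```

```text
[468.2, 457.8] [[202.70753113 262.2173325 ]] [205.11077485 279.02608932] [212.5095199  289.79321802]
[470, 457] [[202.48168336 261.46383425]] [204.88907175 278.27559247] [212.28017078 289.02912715]
[466, 459] [[202.88791713 263.201726  ]] [205.28989339 280.00645458] [212.70023226 290.79133724]
shift [-0.8 -1.5 98.7] turn [ 0.1 -0.1 -0. ] q6 0.69 tcp [469.5 458.4 111.2] t 21.9
```

Request:
{"fn": "carry_out", "kwargs": {
  "targets": [
    {"x": -1,"y": -1,"z": 35,"rx": 0,"ry": 0,"rz": 0,"claw": 0.4},
    {"x": -1,"y": -1,"z": 70,"rx": 0,"ry": 0,"rz": 0,"claw": 0.4},
    {"x": -1,"y": -1,"z": 92,"rx": 0,"ry": 0,"rz": 0,"claw": 0.4},
    {"x": -1,"y": -1,"z": 99,"rx": 0,"ry": 0,"rz": 0,"claw": 0.4},
    {"x": -1,"y": -1,"z": 99,"rx": 0,"ry": 0,"rz": 0,"claw": 0.5},
    {"x": -1,"y": -1,"z": 99,"rx": 0,"ry": 0,"rz": 0,"claw": 0.8},
    {"x": -1,"y": -1,"z": 99,"rx": 0,"ry": 0,"rz": 0,"claw": 1},
    {"x": -1,"y": -1,"z": 99,"rx": 0,"ry": 0,"rz": 0,"claw": 1}
  ]
}}

```text
t: 22.9
tool_pos: [468.8, 458.0, 12.3]
tcp_rot: [2.26, 2.182, 0.005]
contact_force: [0.6, 1.0, 5.5]
grip_width: 0.266
finger_force: 59.4
```

```bash
python3 -c "
from h import *
go(440.2,293.8,195,-.035);print(sensors.get_obs()['grip_width']*85)"
```

```text
shift [-164.7  -22.3 -183.2] turn [ 0.2 -0.1 -0. ] q6 0.69 tcp [468.8 458.   12.3] t 22.9
22.570321429355825
```

Request:
{"fn": "carry_out", "kwargs": {
  "targets": [
    {"x": 0,"y": 0,"z": -40,"rx": 0,"ry": 0,"rz": 0,"claw": 1},
    {"x": 0,"y": 0,"z": -95,"rx": 0,"ry": 0,"rz": 0,"claw": 1},
    {"x": 0,"y": 0,"z": -150,"rx": 0,"ry": 0,"rz": 0,"claw": 1},
    {"x": 0,"y": 0,"z": -180,"rx": 0,"ry": 0,"rz": 0,"claw": 1},
    {"x": -45,"y": -6,"z": -183,"rx": 0,"ry": 0,"rz": 0,"claw": 1},
    {"x": -95,"y": -13,"z": -183,"rx": 0,"ry": 0,"rz": 0,"claw": 1},
    {"x": -145,"y": -20,"z": -183,"rx": 0,"ry": 0,"rz": 0,"claw": 1},
    {"x": -164.5,"y": -22,"z": -183,"rx": 0,"ry": 0,"rz": 0,"claw": 1}
  ]
}}

```text
t: 23.9
tool_pos: [439.1, 291.3, 193.3]
tcp_rot: [2.262, 2.18, -0.001]
contact_force: [-0.3, 1.1, -0.6]
grip_width: 0.266
finger_force: 59.0
```

Request:
{"fn": "carry_out", "kwargs": {
  "targets": [
    {"x": 0,"y": 0,"z": 0,"rx": 0,"ry": 0,"rz": 0,"claw": 1},
    {"x": 0,"y": 0,"z": 50,"rx": 0,"ry": 0,"rz": 0,"claw": 1},
    {"x": 0,"y": 0,"z": 100,"rx": 0,"ry": 0,"rz": 0,"claw": 1},
    {"x": 0,"y": 0,"z": 135,"rx": 0,"ry": 0,"rz": 0,"claw": 1},
    {"x": 0,"y": 0,"z": 145,"rx": 0,"ry": 0,"rz": 0,"claw": 1},
    {"x": 0,"y": 0,"z": 145,"rx": 0,"ry": 0,"rz": 0,"claw": 1},
    {"x": 0,"y": 0,"z": 145,"rx": 0,"ry": 0,"rz": 0,"claw": 1}
  ]
}}

```text
t: 24.78
tool_pos: [441.2, 294.4, 50.2]
tcp_rot: [2.259, 2.181, 0.005]
contact_force: [0.8, -0.5, -0.8]
grip_width: 0.266
finger_force: 59.0
```

```bash
python3 -c "
from h import *
go(440.2,293.8,22.4,-.035);print(sensors.get_obs()['grip_width']*85)"
```

```text
shift [-0.7 -1.1 27.8] turn [ 0.2 -0.1 -0. ] q6 0.47 tcp [441.2 294.4  50.2] t 24.775
22.587964794863968
```

Request:
{"fn": "carry_out", "kwargs": {
  "targets": [
    {"x": 0,"y": 0,"z": 10,"rx": 0,"ry": 0,"rz": 0,"claw": 1},
    {"x": 0,"y": 0,"z": 17,"rx": 0,"ry": 0,"rz": 0,"claw": 1},
    {"x": 0,"y": 0,"z": 22,"rx": 0,"ry": 0,"rz": 0,"claw": 1},
    {"x": 0,"y": 0,"z": 25,"rx": 0,"ry": 0,"rz": 0,"claw": 1},
    {"x": 0,"y": 0,"z": 27,"rx": 0,"ry": 0,"rz": 0,"claw": 1},
    {"x": 0,"y": 0,"z": 27,"rx": 0,"ry": 0,"rz": 0,"claw": 1},
    {"x": 0,"y": 0,"z": 27,"rx": 0,"ry": 0,"rz": 0,"claw": 1}
  ]
}}

```text
t: 25.65
tool_pos: [439.5, 293.3, 22.2]
tcp_rot: [-2.26, -2.182, 0.001]
contact_force: [-3.4, -2.3, 8.8]
grip_width: 0.265
finger_force: 60.1
```

Request:
{"fn": "carry_out", "kwargs": {
  "targets": [
    {"x": 0,"y": 0,"z": 0,"rx": 0,"ry": 0,"rz": 0,"claw": 0.65},
    {"x": 0,"y": 0,"z": 0,"rx": 0,"ry": 0,"rz": 0,"claw": 0.5},
    {"x": 0,"y": 0,"z": 0,"rx": 0,"ry": 0,"rz": 0,"claw": 0.4},
    {"x": 0,"y": 0,"z": -10,"rx": 0,"ry": 0,"rz": 0,"claw": 0.4},
    {"x": 0,"y": 0,"z": -40,"rx": 0,"ry": 0,"rz": 0,"claw": 0.4},
    {"x": 0,"y": 0,"z": -90,"rx": 0,"ry": 0,"rz": 0,"claw": 0.4},
    {"x": 0,"y": 0,"z": -130,"rx": 0,"ry": 0,"rz": 0,"claw": 0.4},
    {"x": 0,"y": 0,"z": -140,"rx": 0,"ry": 0,"rz": 0,"claw": 0.4}
  ]
}}

```text
t: 26.65
tool_pos: [441.7, 294.3, 165.5]
tcp_rot: [2.259, 2.18, 0.01]
contact_force: [0.3, 0.6, -0.5]
grip_width: 0.598
finger_force: 0.0
```

```bash
python3 ck.py; python3 -c "
from h import *
go(488,400,165,-.506)
t=cams.get_image('scene');r=cut_out('oil_bottle','scene')[0];print(r['extent'],proj(ring(12.5,0,x=412,y=398),t).max(0))"
```

```text
mountant [([304.9, 209.9, 14.7, 19.7], 0.69), ([316.0, 170.7, 74.2, 49.6], 0.48), ([331.7, 190.3, 13.3, 14.1], 0.4)] expect [306.1 206.9  11.6  23. ]
varnish [([266.7, 223.4, 19.3, 29.2], 0.76)] expect [270.7 222.9  12.8  29.5]
cover_glass_box [([148.5, 280.9, 23.7, 19.9], 0.75), ([211.9, 252.2, 18.6, 18.4], 0.69)] expect [284.1 223.1  21.5  19.7]
objective_green [([331.4, 190.6, 10.3, 15.0], 0.67), ([243.5, 257.6, 11.7, 29.5], 0.26)] expect [331.6 184.9  12.4  20.4]
shift [108.9  45.5  -5.8] turn [-0.1  0.1 27. ] q6 0.47 tcp [438.6 292.8 159.5] t 26.9
[241.0, 261.1, 15.1, 28.7] [254.03929014 290.17505421]
```

Request:
{"fn": "carry_out", "kwargs": {
  "targets": [
    {"x": 25,"y": 11,"z": 0,"rx": 0,"ry": 0,"rz": 6,"claw": 0.3},
    {"x": 60,"y": 25,"z": 0,"rx": 0,"ry": 0,"rz": 14,"claw": 0.3},
    {"x": 90,"y": 38,"z": 0,"rx": 0,"ry": 0,"rz": 22,"claw": 0.3},
    {"x": 109,"y": 45.5,"z": 0,"rx": 0,"ry": 0,"rz": 27,"claw": 0.3},
    {"x": 109,"y": 45.5,"z": 50,"rx": 0,"ry": 0,"rz": 27,"claw": 0.3},
    {"x": 109,"y": 45.5,"z": 90,"rx": 0,"ry": 0,"rz": 27,"claw": 0.3},
    {"x": 109,"y": 45.5,"z": 110,"rx": 0,"ry": 0,"rz": 27,"claw": 0.3},
    {"x": 109,"y": 45.5,"z": 110,"rx": 0,"ry": 0,"rz": 27,"claw": 0.3}
  ]
}}

```text
t: 28.0
tool_pos: [487.6, 399.7, 49.1]
tcp_rot: [2.707, 1.594, -0.007]
contact_force: [0.2, -0.8, 1.2]
grip_width: 0.699
finger_force: 0.0
```

Request:
{"fn": "carry_out", "kwargs": {
  "targets": [
    {"x": 0,"y": 0,"z": 0,"rx": 0,"ry": 0,"rz": 0,"claw": 0.3},
    {"x": 0,"y": 0,"z": 0,"rx": 0,"ry": 0,"rz": 0,"claw": 0.3},
    {"x": 0,"y": 0,"z": 0,"rx": 0,"ry": 0,"rz": 0,"claw": 0.3}
  ]
}}

```text
t: 28.38
tool_pos: [489.9, 401.2, 52.8]
tcp_rot: [-2.707, -1.594, -0.004]
contact_force: [-0.4, -0.0, 0.4]
grip_width: 0.7
finger_force: 0.0
```

```bash
python3 -c "
from h import *
go(488,400,5,-.506)"
```

```text
shift [-2.  -1.1 47.8] turn [ 0.1 -0.1 -0. ] q6 1.07 tcp [489.9 401.2  52.8] t 28.375
```

Request:
{"fn": "carry_out", "kwargs": {
  "targets": [
    {"x": -1,"y": -0.5,"z": 20,"rx": 0,"ry": 0,"rz": 0,"claw": 0.3},
    {"x": -1,"y": -0.5,"z": 36,"rx": 0,"ry": 0,"rz": 0,"claw": 0.3},
    {"x": -1,"y": -0.5,"z": 44,"rx": 0,"ry": 0,"rz": 0,"claw": 0.3},
    {"x": -1,"y": -0.5,"z": 47,"rx": 0,"ry": 0,"rz": 0,"claw": 0.3},
    {"x": -1,"y": -0.5,"z": 47,"rx": 0,"ry": 0,"rz": 0,"claw": 0.4},
    {"x": -1,"y": -0.5,"z": 47,"rx": 0,"ry": 0,"rz": 0,"claw": 0.8},
    {"x": -1,"y": -0.5,"z": 47,"rx": 0,"ry": 0,"rz": 0,"claw": 1},
    {"x": -1,"y": -0.5,"z": 47,"rx": 0,"ry": 0,"rz": 0,"claw": 1}
  ]
}}

```text
t: 29.38
tool_pos: [488.8, 400.5, 5.3]
tcp_rot: [-2.707, -1.594, -0.003]
contact_force: [0.8, 0.4, 4.2]
grip_width: 0.344
finger_force: 59.8
```

```bash
python3 -c "
from h import *
go(438.5,243.8,190,-.035);print(sensors.get_obs()['grip_width']*85)"
```

```text
shift [-161.1   32.2 -185. ] turn [  0.1  -0.1 -27. ] q6 1.07 tcp [488.8 400.5   5.3] t 29.375
29.27333023125094
```

Request:
{"fn": "carry_out", "kwargs": {
  "targets": [
    {"x": 0,"y": 0,"z": -25,"rx": 0,"ry": 0,"rz": 0,"claw": 1},
    {"x": 0,"y": 0,"z": -70,"rx": 0,"ry": 0,"rz": 0,"claw": 1},
    {"x": 0,"y": 0,"z": -120,"rx": 0,"ry": 0,"rz": 0,"claw": 1},
    {"x": 0,"y": 0,"z": -165,"rx": 0,"ry": 0,"rz": 0,"claw": 1},
    {"x": -30,"y": 6,"z": -183,"rx": 0,"ry": 0,"rz": -5,"claw": 1},
    {"x": -75,"y": 15,"z": -185,"rx": 0,"ry": 0,"rz": -13,"claw": 1},
    {"x": -120,"y": 24,"z": -185,"rx": 0,"ry": 0,"rz": -21,"claw": 1},
    {"x": -161,"y": 32,"z": -185,"rx": 0,"ry": 0,"rz": -27,"claw": 1}
  ]
}}

```text
t: 30.38
tool_pos: [437.2, 242.3, 189.2]
tcp_rot: [2.256, 2.186, -0.0]
contact_force: [1.6, -0.1, 0.6]
grip_width: 0.347
finger_force: 59.4
```

Request:
{"fn": "carry_out", "kwargs": {
  "targets": [
    {"x": 0,"y": 0,"z": 0,"rx": 0,"ry": 0,"rz": 0,"claw": 1},
    {"x": 0,"y": 0,"z": 0,"rx": 0,"ry": 0,"rz": 0,"claw": 1},
    {"x": 0,"y": 0,"z": 0,"rx": 0,"ry": 0,"rz": 0,"claw": 1},
    {"x": 0,"y": 0,"z": 0,"rx": 0,"ry": 0,"rz": 0,"claw": 1}
  ]
}}

```text
t: 30.88
tool_pos: [438.1, 244.4, 189.2]
tcp_rot: [-2.259, -2.182, 0.0]
contact_force: [0.1, 0.6, -0.5]
grip_width: 0.346
finger_force: 59.4
```

```bash
python3 -c "
from h import *
go(438.5,243.8,20.5,-.035);print(sensors.get_obs()['grip_width']*85)
d=cams.get_image('scene');a=d['color'][160:270,230:370];cv2.imwrite('pics/g10.png',cv2.resize(a,(764,600)))"
```

```text
shift [ -0.6   0.5 168.7] turn [-0. -0.  0.] q6 0.39 tcp [438.1 244.4 189.2] t 30.875
29.41258601689573
```

View pics/g10.png

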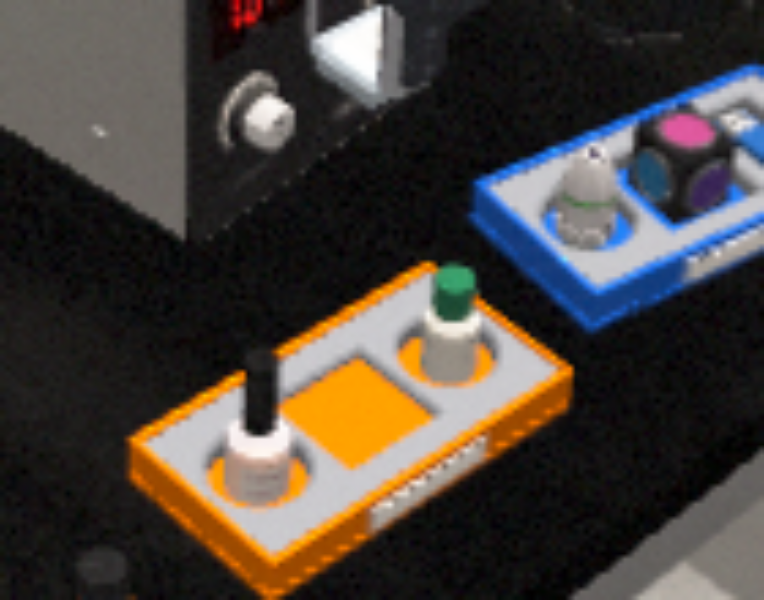

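Four things stand upright in their pockets and the box is held level (crop 355,50). I'll lower it.

Request:
{"fn": "carry_out", "kwargs": {
  "targets": [
    {"x": -0.5,"y": 0.5,"z": 45,"rx": 0,"ry": 0,"rz": 0,"claw": 1},
    {"x": -0.5,"y": 0.5,"z": 85,"rx": 0,"ry": 0,"rz": 0,"claw": 1},
    {"x": -0.5,"y": 0.5,"z": 120,"rx": 0,"ry": 0,"rz": 0,"claw": 1},
    {"x": -0.5,"y": 0.5,"z": 140,"rx": 0,"ry": 0,"rz": 0,"claw": 1},
    {"x": -0.5,"y": 0.5,"z": 148,"rx": 0,"ry": 0,"rz": 0,"claw": 1},
    {"x": -0.5,"y": 0.5,"z": 148,"rx": 0,"ry": 0,"rz": 0,"claw": 1},
    {"x": -0.5,"y": 0.5,"z": 148,"rx": 0,"ry": 0,"rz": 0,"claw": 1}
  ]
}}

```text
t: 31.8
tool_pos: [439.4, 243.6, 42.4]
tcp_rot: [2.26, 2.181, 0.003]
contact_force: [0.1, 0.1, -0.0]
grip_width: 0.353
finger_force: 59.4
```

```bash
python3 -c "
from h import *
go(438.5,243.8,20.5,-.035);print(sensors.get_obs()['grip_width']*85)"
```

```text
shift [ 0.1 -0.9 21.9] turn [ 0.1 -0.  -0. ] q6 0.38 tcp [439.4 243.6  42.4] t 31.8
29.972818611297505
```

Request:
{"fn": "carry_out", "kwargs": {
  "targets": [
    {"x": 0,"y": 0,"z": 8,"rx": 0,"ry": 0,"rz": 0,"claw": 1},
    {"x": 0,"y": 0,"z": 14,"rx": 0,"ry": 0,"rz": 0,"claw": 1},
    {"x": 0,"y": 0,"z": 18,"rx": 0,"ry": 0,"rz": 0,"claw": 1},
    {"x": 0,"y": 0,"z": 20,"rx": 0,"ry": 0,"rz": 0,"claw": 1},
    {"x": 0,"y": 0,"z": 20.5,"rx": 0,"ry": 0,"rz": 0,"claw": 1},
    {"x": 0,"y": 0,"z": 20.5,"rx": 0,"ry": 0,"rz": 0,"claw": 1},
    {"x": 0,"y": 0,"z": 20.5,"rx": 0,"ry": 0,"rz": 0,"claw": 1}
  ]
}}

```text
t: 32.67
tool_pos: [438.6, 243.2, 20.9]
tcp_rot: [2.26, 2.182, 0.0]
contact_force: [-0.2, 0.4, 0.1]
grip_width: 0.346
finger_force: 59.4
```

Not yet touching; a little lower.

Request:
{"fn": "carry_out", "kwargs": {
  "targets": [
    {"x": 0,"y": 0,"z": 0.5,"rx": 0,"ry": 0,"rz": 0,"claw": 1},
    {"x": 0,"y": 0,"z": 1,"rx": 0,"ry": 0,"rz": 0,"claw": 1},
    {"x": 0,"y": 0,"z": 1,"rx": 0,"ry": 0,"rz": 0,"claw": 1}
  ]
}}

```text
t: 33.05
tool_pos: [438.7, 243.3, 20.7]
tcp_rot: [2.26, 2.182, 0.0]
contact_force: [-3.0, -1.6, 8.2]
grip_width: 0.349
finger_force: 60.3
```

Request:
{"fn": "carry_out", "kwargs": {
  "targets": [
    {"x": 0,"y": 0,"z": 0,"rx": 0,"ry": 0,"rz": 0,"claw": 0.6},
    {"x": 0,"y": 0,"z": 0,"rx": 0,"ry": 0,"rz": 0,"claw": 0.4},
    {"x": 0,"y": 0,"z": 0,"rx": 0,"ry": 0,"rz": 0,"claw": 0.4},
    {"x": 0,"y": 0,"z": -10,"rx": 0,"ry": 0,"rz": 0,"claw": 0.4},
    {"x": 0,"y": 0,"z": -40,"rx": 0,"ry": 0,"rz": 0,"claw": 0.4},
    {"x": 0,"y": 0,"z": -90,"rx": 0,"ry": 0,"rz": 0,"claw": 0.4},
    {"x": 0,"y": 0,"z": -150,"rx": 0,"ry": 0,"rz": 0,"claw": 0.4},
    {"x": 0,"y": 0,"z": -180,"rx": 0,"ry": 0,"rz": 0,"claw": 0.4}
  ]
}}

```text
t: 34.05
tool_pos: [440.0, 243.8, 204.5]
tcp_rot: [2.258, 2.18, 0.009]
contact_force: [0.5, 0.5, 0.1]
grip_width: 0.601
finger_force: 0.0
```

Request:
{"fn": "carry_out", "kwargs": {
  "targets": [
    {"x": 0,"y": 0,"z": 0,"rx": 0,"ry": 0,"rz": 0,"claw": 0.4},
    {"x": 0,"y": 0,"z": 0,"rx": 0,"ry": 0,"rz": 0,"claw": 0.4},
    {"x": 0,"y": 0,"z": 0,"rx": 0,"ry": 0,"rz": 0,"claw": 0.4}
  ]
}}

```text
t: 34.42
tool_pos: [437.4, 242.8, 198.0]
tcp_rot: [-2.26, -2.181, 0.005]
contact_force: [-0.1, -0.5, 0.0]
grip_width: 0.598
finger_force: 0.0
```

```bash
python3 -c "
from h import *
d=cams.get_image('scene');a=d['color'][160:300,165:400];cv2.imwrite('pics/g11.png',cv2.resize(a,(800,476)))"
```

```text
(no output)
```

View pics/g11.png

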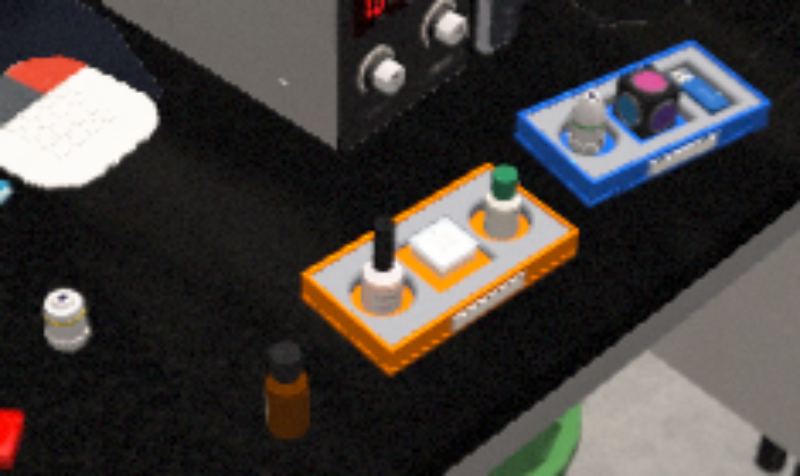

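All five are home: the box is at (445,245), the bottles at (382,285) and (503,205), and the objective and cube in the blue tray. The yellow objective and the oil bottle haven't moved.

```bash
python3 -c "
from rig import env
print(env.job_done())"
```

```text
the job is handed in; nothing more can be done
None
```

Both kits are made up and the job is handed in: all five things were set down upright in their pockets, and the yellow-ringed objective and brown bottle were left where they stood. The hand-in gave no verdict.

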